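# Fill one bottle tray from two and stack the emptied tray

### The job

Slide the part-filled donor tray along its track until it meets the tray at the stop, then slide its two bottles across, without lifting them, so that all five stand in the one row of the tray at the stop with none sticking out of its mouth. Then take the emptied tray off the track and stack it squarely on the empty tray on the raised stand, nested and lying flat. Leave the full tray at the stop with every bottle upright and leave everything else where it stands.

Things in the scene. Friction and masses are not known exactly. Their poses are not given: they have to be found in the camera images.
- tray_receiver: Receiving tray, loose, at the dock's stop, holding 3 bottles; room for exactly 5 in one row. Grey plastic, 152 long, 42 wide (50 at the flared mouth), 22 high, 0.16 kg. Lane 32 wide, 148 long, floor 7 above the underside; two side walls (5 thick) and one end wall (4), 15 above the floor; at the mouth the floor slopes down 1. Origin: centre of underside; y = long axis; open mouth at y=+76, end wall at y=-76 to -72; z up. Skids: see tray_empty.
- tray_donor: Donor tray, loose: same tray and frame as tray_receiver. On the same dock, mouths facing, gap 19 to 46 mm; holds 2 bottles, with 45 to 65 mm of bare floor behind the rear one. It slides along the dock with about 1 N of drag; 3 N more means it has met the other tray, whose origin is then 152 mm away along the dock. Its outer sides are free to grip at mid length, down to the worktop.
- tray_empty: Empty tray on the stand, loose: same tray and frame. Under each tray's floor are two skids 4 high, 128 long, 24 over their outer sides, 13 between them. A tray stacked on this one rests on its wall tops with its skids between its walls (play 4 mm each way across, 8 mm lengthwise), origin 18 mm above this one's; either way round fits.
- dock: Dock: fixed aluminium track on the worktop, 384 long, 36 wide (narrower than the trays), 3 thick, with a centre rail 10 wide and 3 high between the trays' skids and a stop 20 high at its +y end. Origin: centre of its underside, on the worktop; y = long axis, from donor to receiving tray. Undersides of trays on it are 3 mm above the worktop.
- stand: Stand for emptied trays: fixed raised aluminium track on a dark foot, 36 wide, 172 long along its y axis, the tray's underside 40 mm above the worktop, a 12 mm high lip at each end; foot 70x130 mm. Origin: centre of its underside, on the worktop.
- bottle_1: One of five equal squat white dropper bottles with a white cap: round body 28 mm across and 40 mm tall, 60 mm with cap, about 30 g, smooth and slippery. Origin at the centre of its bottom, z up. Starts upright in the receiving tray.
- bottle_2: One of five equal squat white dropper bottles with a white cap: round body 28 mm across and 40 mm tall, 60 mm with cap, about 30 g, smooth and slippery. Origin at the centre of its bottom, z up. Starts upright in the receiving tray.
- bottle_3: One of five equal squat white dropper bottles with a white cap: round body 28 mm across and 40 mm tall, 60 mm with cap, about 30 g, smooth and slippery. Origin at the centre of its bottom, z up. Starts upright in the receiving tray.
- bottle_4: One of five equal squat white dropper bottles with a white cap: round body 28 mm across and 40 mm tall, 60 mm with cap, about 30 g, smooth and slippery. Origin at the centre of its bottom, z up. Starts upright in the donor tray, nearer its mouth.
- bottle_5: One of five equal squat white dropper bottles with a white cap: round body 28 mm across and 40 mm tall, 60 mm with cap, about 30 g, smooth and slippery. Origin at the centre of its bottom, z up. Starts upright in the donor tray, nearer its end wall.
- antiserum_b: Bystander, loose: small slim dropper bottle with a pointed cap, 24 mm across, 63 mm tall, standing alone; not one of the five. Origin at the centre of its underside.
- kit_b: Bystander, loose: folding carton, 74x96x38 mm. Origin at the centre of its underside.
There are look-alikes about, which are no part of the job. What is shaped like the tray_donor but orange is not meant.

How it is judged:
On the way, in this order (a step that is already met when the one before it is completed fails the run):
1. the donor tray is slid home, mouth to mouth with the receiving tray (gap under 5 mm) (y of tray_donor in the frame of tray_receiver between 0.14 and 0.157 m and x of tray_donor in the frame of tray_receiver between -0.008 and 0.008 m and z of tray_donor in the frame of dock below 0.007 m), for 0.2 s.
2. all five bottles stand upright in the receiving tray, none sticking out of its mouth by more than 4 mm (y of bottle_1 in the frame of tray_receiver between -0.068 and 0.066 m and x of bottle_1 in the frame of tray_receiver between -0.012 and 0.012 m and z of bottle_1 in the frame of tray_receiver between 0.003 and 0.012 m and angle between each of bottle_1, bottle_2, bottle_3, bottle_4, bottle_5's own z axis and vertical below 0.15 rad and y of bottle_2 in the frame of tray_receiver between -0.068 and 0.066 m and x of bottle_2 in the frame of tray_receiver between -0.012 and 0.012 m and z of bottle_2 in the frame of tray_receiver between 0.003 and 0.012 m and y of bottle_3 in the frame of tray_receiver between -0.068 and 0.066 m and x of bottle_3 in the frame of tray_receiver between -0.012 and 0.012 m and z of bottle_3 in the frame of tray_receiver between 0.003 and 0.012 m and y of bottle_4 in the frame of tray_receiver between -0.068 and 0.066 m and x of bottle_4 in the frame of tray_receiver between -0.012 and 0.012 m and z of bottle_4 in the frame of tray_receiver between 0.003 and 0.012 m and y of bottle_5 in the frame of tray_receiver between -0.068 and 0.066 m and x of bottle_5 in the frame of tray_receiver between -0.012 and 0.012 m and z of bottle_5 in the frame of tray_receiver between 0.003 and 0.012 m and y of tray_receiver in the frame of dock between 0.09 and 0.12 m and angle between tray_receiver's own z axis and vertical below 0.06 rad and z of tray_receiver in the frame of dock below 0.006 m and angle between the y axis of tray_receiver and the y axis of dock, either way round below 0.1 rad), for 0.2 s.
At the end, for the whole second after the job is handed in: All five bottles upright in the tray at the stop, at most 4 mm out of its mouth, that tray flat and within 15 mm of the stop; the donor tray nested flat on the empty tray (z 18 +-2.5 mm, 7 mm across, 14 mm along, 0.12 rad, either way round), that one still flat on the stand; all at rest (all of step 2 and z of tray_donor in the frame of tray_empty between 0.0155 and 0.0205 m and x of tray_donor in the frame of tray_empty between -0.007 and 0.007 m and y of tray_donor in the frame of tray_empty between -0.014 and 0.014 m and angle between the y axis of tray_donor and the y axis of tray_empty, either way round below 0.12 rad and angle between each of tray_donor, tray_empty's own z axis and vertical below 0.06 rad and z of tray_empty in the frame of stand below 0.043 m and x of tray_empty in the frame of stand between -0.006 and 0.006 m and y of tray_empty in the frame of stand between -0.01 and 0.01 m and angle between the y axis of tray_empty and the y axis of stand, either way round below 0.1 rad and linear speed of each of bottle_1, bottle_2, bottle_3, bottle_4, bottle_5, tray_receiver, tray_donor, tray_empty below 0.02 m/s); the robot touches nothing.
It fails at once if a bottle is lifted more than 25 mm (height (world z) of any of bottle_1, bottle_2, bottle_3, bottle_4, bottle_5 above 0.035 m).
It fails at once if a bystander is moved more than 30 mm (distance of any of antiserum_b, kit_b from where it was at the start of the episode above 0.03 m).
It also fails if it takes over 61 s, if anything falls off the work surface, if the arm or the gripper's body presses on something with over 40 N, if the wrist force passes 120 N, or if a joint passes its speed limit or range.

### The arm

A 6-joint arm with a two-finger parallel gripper is mounted at the origin on a cart in front of the work surface, level with it; the furniture and walls round the work are solid. World frame = base frame: x ahead of the robot, y to its left, z up, the work surface at z = 0. Lengths are in m, angles in rad, forces in N, time in s.
With the tool pointing down it reaches from about 0.375 to 0.9 m from the base axis. Payload 3.1 kg.
Tool frame: the origin (TCP) lies midway between the tips of the shut fingers; the grasp point (between the pads) lies 19 mm behind it; z points along the fingers, y is the direction in which the jaws open and shut (so a half turn about z gives the same grasp; the last joint's range is limited). The gripper opens to 85 mm and grips with 20 to 120 N. Pads are 22 mm wide; open, the fingers measure 114 mm over their backs; the gripper's body (76 mm by 85 mm) begins 54 mm behind the grasp point. The pads swing forward as they close: fully open they stand 13 mm farther back than shut.
Start: joints at [-1.47, 0.527, 1.433, -0, 1.181, -0.178], TCP at [0.173, -0.601, 0.231] pointing down, gripper open.
Joint ranges: [-3.08, 3.08], [-0.75, 2.2], [0.22, 2.44], [-1.43, 4.57], [0, 2.65], [-2.85, 2.85]. Speed limits (rad/s): [2.79, 2.79, 3.14, 3.14, 3.14, 3.14].

### API

Orientations are given as a unit quaternion [x, y, z, w].
In Python, from station import manip gives the robot as it stands.
- The arm moves only by the tool servo_tool, never from a script. Its argument "increments" is a list of rows, each an object with "hand": the closure, from 0 (fully open) to 1 (shut); "travel": the shift along the tool's x, y, z in mm, a list of three; "yaw": the turn about the tool's z in degrees. A call has 1 to 20 rows; each row shifts and turns the commanded pose from where the row before left it, along the tool's axes as they then stand; what a row does not reach is not made up. A row lasts 1/10 s, in which the tool goes at most 50 mm and 8.59 degrees, less where a joint would pass 70% of its speed; a pose out of reach is approached as far as the arm can. A call with a gripper value outside its range is refused whole. The fingers move at their own pace and stop on an object; "newtons" is the grip in N (left out, the last holds). Time passes only in rows, so rows that do not move let the fingers close. It gives the time, the measured TCP pose, the force and the opening at its end, in the units of the state.
- manip.sense(): the state, without advancing time (a new reading comes with each control period).
- manip.snapshot(name): name is "scene" or "top" or "wrist"; returns a dict with "pixels" (384x512x3 uint8, blue, green, red), "fx", "fy", "cx", "cy" (pixels), "R" (3x3) and "t" (3): a world point X has camera coordinates R X + t. Camera axes: x right, y down, z forward; pixel columns grow to the right and rows downward; lengths in m; the calibration is good to about 2 mm. The wrist camera is an equidistant fisheye: a pixel r from the principal point sees the ray r / f radians off the axis. A picture is of the moment at which its call begins. There is no depth.
- manip.sign_off(): hands the job in, once; it reports no verdict.
The state is a dict: "t": time; "q": joint angles; "qd": joint speeds; "tau": joint torques, N m; "tcp_pos": TCP position; "tool_rot": TCP orientation; "force": force on the tool from outside, world axes, zero at the start; "ft_torque": the same for the moment, N m; "finger_gap": opening from 0.0 (shut) to 1.0 (fully open).
Only numpy, scipy, OpenCV 4.12 (cv2) and the standard library are available. Lean on these libraries where they do the work, as an engineer would, in place of code of your own. Each camera call takes 0.05 s, during which the arm holds its last target.

## Working session

There is one attempt and no reset: what is moved stays moved. The work goes in short steps, Python scripts to look and compute and a tool call to move; the robot and the scene stay as the last step left them, time stands still between calls to the robot, and variables do not carry over. Pictures are saved under pics/ and viewed, and the job is handed in when it is done.

Besides the shell and the picture viewer there is one more tool, called after "Emit:" as name(argument=value, ...) on one line, values as JSON. servo_tool: Moves the arm, as the interface text tells. Its arguments: {"type":"object","properties":{"increments":{"type":"array","items":{"type":"object","properties":{"hand":{"type":"number"},"travel":{"type":"array","items":{"type":"number"}},"yaw":{"type":"number"}}}},"newtons":{"type":"number"}},"required":["increments"]}

```bash
mkdir -p pics; ls
python3 - <<'E'
from station import manip
import cv2,json
s=manip.sense(); print(s)
for n in ("scene","top","wrist"):
    d=manip.snapshot(n); cv2.imwrite(f"pics/{n}0.png",d["pixels"]); 
    print(n,d["fx"],d["fy"],d["cx"],d["cy"],d["R"],d["t"])
E
```

```text
pics
{'t': 0.0, 'q': array([-1.46952007e+00,  5.28489260e-01,  1.43390695e+00,  2.16825763e-05,
        1.18143390e+00, -1.78511510e-01]), 'qd': array([ 0.00088804,  0.00138093,  0.00038474, -0.00049751, -0.00158047,
       -0.00047782]), 'tau': array([-1.68073671e-03, -4.42357886e+01, -1.78029066e+01, -3.39102062e-04,
        8.68867995e-03, -7.35265502e-06]), 'tcp_pos': array([ 0.17254717, -0.59995196,  0.23031798]), 'tool_rot': array([ 9.90230754e-01,  1.39433863e-01,  5.32096645e-05, -1.11750778e-03]), 'force': array([ 0.19092975, -0.95906434, -0.23737007]), 'ft_torque': array([-0.03647308,  0.02003633, -0.0395958 ]), 'finger_gap': 1.000947395636937}
scene 476.1167840094739 476.1167840094739 255.59356452889688 190.85761801153674 [[ 0.46384217 -0.88589744  0.00601401]
 [-0.54438331 -0.29037312 -0.78697539]
 [ 0.69892579  0.36175845 -0.61695508]] [-0.34709879  0.32316928  0.76427804]
top 473.19166677460674 473.19166677460674 261.4569684561707 196.16847936002648 [[-0.02579324 -0.99961836  0.00989164]
 [-0.99701437  0.02500313 -0.07305603]
 [ 0.07278083 -0.01174646 -0.99727878]] [-0.09268684  0.56195645  1.13789764]
wrist 297.3186396354542 297.3186396354542 254.46840044387267 190.48950304876627 [[ 0.27536609 -0.96133433 -0.00313313]
 [-0.92542287 -0.26595927  0.26992255]
 [-0.2603191  -0.07142805 -0.96287694]] [-0.62234189 -0.03351818  0.37947083]
```

View pics/scene0.png

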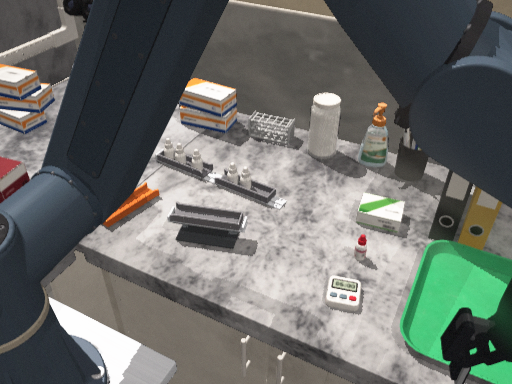

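View pics/top0.png

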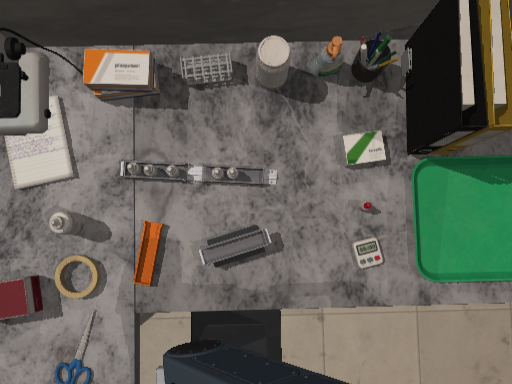

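View pics/wrist0.png

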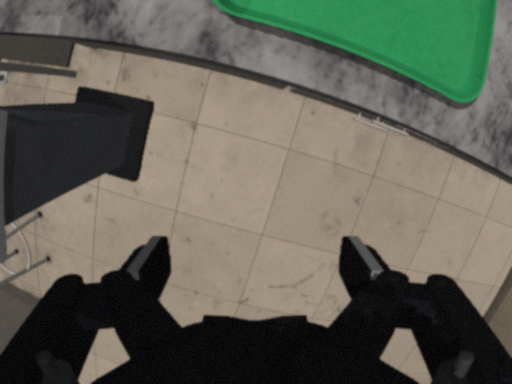

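```bash
cat > h.py <<'E'
import numpy as np, cv2
from station import manip
from scipy.spatial.transform import Rotation as Rot
def ray(d,u,v,fish=False):
    if fish:
        dx,dy=(u-d["cx"]),(v-d["cy"]); r=np.hypot(dx,dy); th=r/d["fx"]
        c=np.array([np.sin(th)*dx/max(r,1e-9),np.sin(th)*dy/max(r,1e-9),np.cos(th)])
    else: c=np.array([(u-d["cx"])/d["fx"],(v-d["cy"])/d["fy"],1.])
    R=np.array(d["R"]);t=np.array(d["t"]); return -R.T@t, R.T@c
def onz(d,u,v,z,fish=False):
    o,r=ray(d,u,v,fish); return o+r*(z-o[2])/r[2]
def proj(d,X,fish=False):
    c=np.array(d["R"])@np.array(X)+np.array(d["t"])
    if fish:
        r=np.hypot(c[0],c[1]); th=np.arctan2(r,c[2]); return np.array([d["cx"]+d["fx"]*th*c[0]/r,d["cy"]+d["fy"]*th*c[1]/r])
    return np.array([d["cx"]+d["fx"]*c[0]/c[2],d["cy"]+d["fy"]*c[1]/c[2]])
def tri(rs):
    A=np.zeros((3,3));b=np.zeros(3)
    for o,r in rs:
        r=r/np.linalg.norm(r);P=np.eye(3)-np.outer(r,r);A+=P;b+=P@o
    return np.linalg.solve(A,b)
def crop(img,x0,y0,w,h,s,name):
    c=cv2.resize(img[y0:y0+h,x0:x0+w],None,fx=s,fy=s,interpolation=cv2.INTER_CUBIC)
    for x in range((x0//10+1)*10,x0+w,10): cv2.putText(c,str(x),(int((x-x0)*s)-8,8),0,.3,(0,0,255),1); cv2.line(c,(int((x-x0+.5)*s),10),(int((x-x0+.5)*s),14),(0,0,255),1)
    for y in range((y0//10+1)*10,y0+h,10): cv2.putText(c,str(y),(0,int((y-y0+.5)*s)+3),0,.3,(0,0,255),1)
    cv2.imwrite(name,c)
E
python3 - <<'E'
from h import *
t=cv2.imread("pics/top0.png"); s=cv2.imread("pics/scene0.png")
crop(t,115,150,170,50,4.7,"pics/c_dock.png")
crop(t,190,215,90,60,8,"pics/c_stand.png")
crop(s,150,130,145,85,5.5,"pics/c_sdock.png")
crop(s,155,190,110,65,7,"pics/c_sstand.png")
E
```

```text
(no output)
```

View pics/c_dock.png

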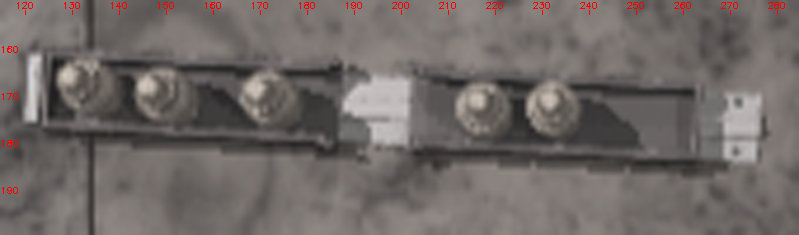

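View pics/c_stand.png

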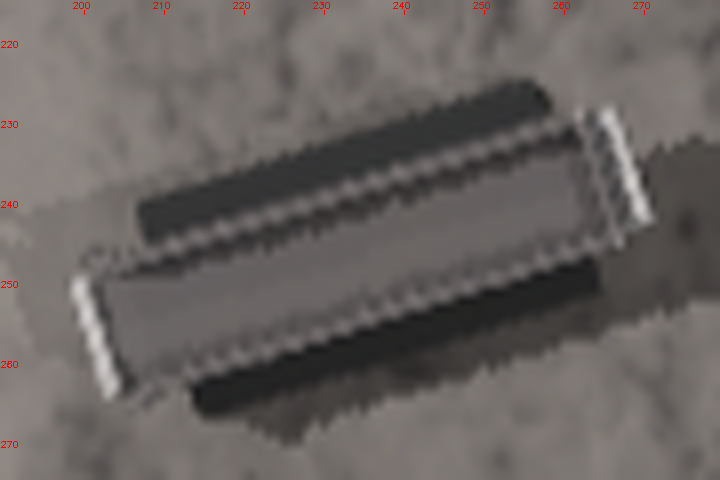

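View pics/c_sdock.png

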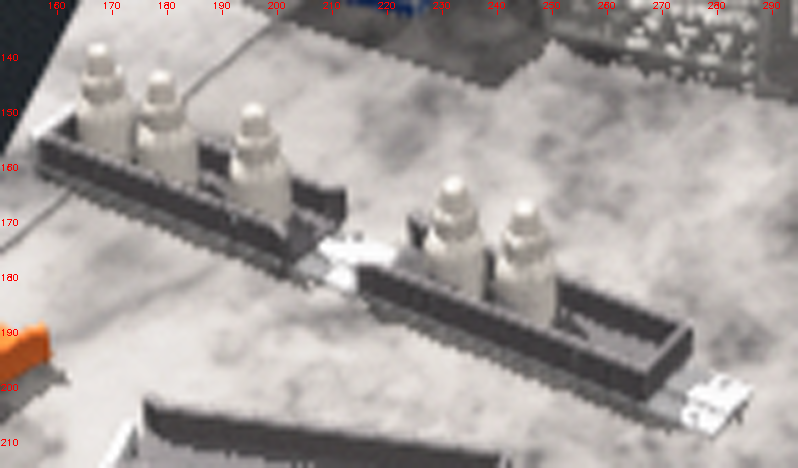

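View pics/c_sstand.png

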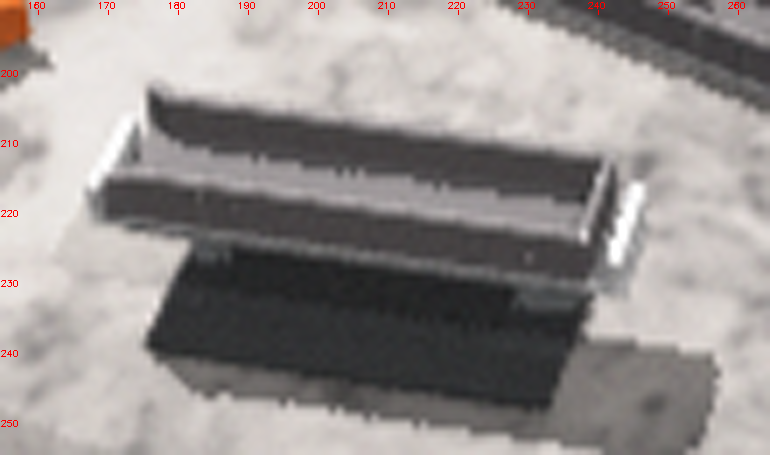

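Run:
```python
from h import *
d=manip.snapshot("top"); s=manip.snapshot("scene")
def p(n,u,v,z): print(n,np.round(onz(d,u,v,z)*1000,1))
p("donor back wall outer top A",263.5,168.5,.025); p("donor back outer B",263.5,184,.025)
p("donor mouth A",203,166,.025);p("donor mouth B",203,182.5,.025)
p("rec mouth A",188,164,.025);p("rec mouth B",187,182,.025)
p("rec end A",124.5,161,.025);p("rec end B",124,178.5,.025)
p("stop",121,161,.023);p("stop",120,176,.023)
p("dock end",277,170,.003);p("dock end",276,184,.003)
for u,v in ((133,168),(149.5,169),(172,169),(217.5,171),(232,171)): p("cap",u,v,.06)
for u,v in ((199,249),(204,264),(265.5,228),(270.5,242)): p("lip",u,v,.052)
for u,v in ((203,246),(208,263),(262,228.5),(267,245)): p("empty top",u,v,.062)
# triangulate caps
for a,b in (((133,168),(168,140)),((217.5,171),(233,163.5)),((232,171),(245.5,167.5)),((263.5,168.5),(275.5,188)),((263.5,184),(267,197)),((262,228.5),(242,212)),((199,249),(173,206))):
    print("tri",np.round(tri([ray(d,*a),ray(s,*b)])*1000,1))
print("serum",onz(d,367,206,.06),"kit",onz(d,364,149,.038),"orange",onz(d,148,253,.02), "timer",onz(d,368,252,.02))
```

```text
donor back wall outer top A [ 627.  -113.7   25. ]
donor back outer B [ 588.8 -112.7   25. ]
donor mouth A [636.8  34.3  25. ]
donor mouth B [596.2  35.   25. ]
rec mouth A [642.6  70.9  25. ]
rec mouth B [598.4  74.   25. ]
rec end A [653.8 225.9  25. ]
rec end B [610.8 227.3  25. ]
stop [654.3 235.   23. ]
stop [617.4 237.6  23. ]
dock end [ 625.3 -147.7    3. ]
dock end [ 590.2 -144.2    3. ]
cap [631.1 196.2  60. ]
cap [627.8 157.2  60. ]
cap [626.5 104.   60. ]
cap [619.1  -3.7  60. ]
cap [618.2 -38.1  60. ]
lip [435.8  44.1  52. ]
lip [400.4  32.9  52. ]
lip [ 481.2 -114.2   52. ]
lip [ 447.9 -125.2   52. ]
empty top [442.9  33.4  62. ]
empty top [403.1  22.4  62. ]
empty top [ 480.2 -105.8   62. ]
empty top [ 441.3 -116.5   62. ]
tri [629.5 193.6  70.8]
tri [618.3  -5.1  68.9]
tri [617.6 -39.5  69. ]
tri [ 627.4 -115.1   27.7]
tri [ 588.9 -113.    26.6]
tri [ 480.5 -106.2   59.6]
tri [436.1  43.8  50.3]
serum [ 0.5269686  -0.35576402  0.06      ] kit [ 0.66709464 -0.35946691  0.038     ] orange [0.42829325 0.17157107 0.02      ] timer [ 0.41667886 -0.36287913  0.02      ]
```

Run:
```python
from h import *
s=manip.sense(); w=manip.snapshot("wrist")
T=Rot.from_quat(s["tool_rot"]).as_matrix(); c=-np.array(w["R"]).T@w["t"]
print(np.round(T,3)); print("cam in tool",T.T@(c-s["tcp_pos"])); print("cam axes in tool (cols x,y,z)\n",np.round(T.T@np.array(w["R"]).T,3))
```

```text
[[ 0.961  0.276 -0.   ]
 [ 0.276 -0.961  0.001]
 [ 0.    -0.001 -1.   ]]
cam in tool [ 0.06954938 -0.00106026 -0.1420269 ]
cam axes in tool (cols x,y,z)
 [[-0.001 -0.963 -0.27 ]
 [ 1.    -0.    -0.001]
 [ 0.001 -0.27   0.963]]
```

Emit:
servo_tool(increments=[{"travel": [15, -11, 1], "yaw": 0, "hand": 1}, {"travel": [30, -22, 3], "yaw": 0, "hand": 1}, {"travel": [30, -22, 3], "yaw": 0, "hand": 1}, {"travel": [30, -22, 3], "yaw": 0, "hand": 1}, {"travel": [30, -22, 3], "yaw": 0, "hand": 1}, {"travel": [30, -22, 3], "yaw": 0, "hand": 1}, {"travel": [30, -22, 3], "yaw": 0, "hand": 1}, {"travel": [30, -22, 3], "yaw": 0, "hand": 1}, {"travel": [30, -22, 3], "yaw": 0, "hand": 1}, {"travel": [30, -22, 3], "yaw": 0, "hand": 1}, {"travel": [30, -22, 3], "yaw": 0, "hand": 1}, {"travel": [30, -22, 3], "yaw": 0, "hand": 1}, {"travel": [30, -22, 3], "yaw": 0, "hand": 1}, {"travel": [30, -22, 3], "yaw": 0, "hand": 1}, {"travel": [30, -22, 3], "yaw": 0, "hand": 1}, {"travel": [30, -22, 4], "yaw": 0, "hand": 1}, {"travel": [15, -11, 0], "yaw": 0, "hand": 1}])

```text
t: 2.0
tcp_pos: [0.5372, -0.1258, 0.1839]
tool_rot: [0.99, 0.141, -0.0, -0.001]
force: [0.6, -0.1, 0.3]
finger_gap: 0.003
```

Emit:
servo_tool(increments=[{"travel": [0, 0, 0], "yaw": -7, "hand": 1}, {"travel": [0, 0, 0], "yaw": -7, "hand": 1}, {"travel": [0, 0, 0], "yaw": -7, "hand": 1}, {"travel": [0, 0, 0], "yaw": -7, "hand": 1}, {"travel": [0, 0, 0], "yaw": -7, "hand": 1}, {"travel": [0, 0, 0], "yaw": -7, "hand": 1}, {"travel": [0, 0, 0], "yaw": -7, "hand": 1}, {"travel": [0, 0, 0], "yaw": -7, "hand": 1}, {"travel": [0, 0, 0], "yaw": -7, "hand": 1}, {"travel": [0, 0, 0], "yaw": -7, "hand": 1}, {"travel": [0, 0, 0], "yaw": 0, "hand": 1}, {"travel": [0, 0, 0], "yaw": 0, "hand": 1}])

```text
t: 3.2
tcp_pos: [0.5363, -0.1289, 0.1844]
tool_rot: [0.732, 0.681, 0.0, -0.0]
force: [-0.6, -0.1, 0.4]
finger_gap: -0.002
```

Run:
```python
from h import *
import pickle
s=manip.sense(); w=manip.snapshot("wrist"); sc=manip.snapshot("scene")
print(s["t"],s["tcp_pos"],s["q"],s["force"],s["finger_gap"]);print(np.round(Rot.from_quat(s["tool_rot"]).as_matrix(),4))
pickle.dump((s,w,sc),open("v1.pkl","wb"))
cv2.imwrite("pics/w1.png",w["pixels"]);cv2.imwrite("pics/s1.png",sc["pixels"])
```

```text
3.2 [ 0.53632086 -0.12889531  0.184388  ] [-4.38594018e-01  4.90863719e-01  1.66592538e+00  2.52501088e-04
  9.85242823e-01 -3.67436332e-01] [-0.5596221  -0.06636087  0.37098036] -0.0020580408343442076
[[ 7.120e-02  9.975e-01 -3.000e-04]
 [ 9.975e-01 -7.120e-02  4.000e-04]
 [ 4.000e-04 -3.000e-04 -1.000e+00]]
```

View pics/w1.png

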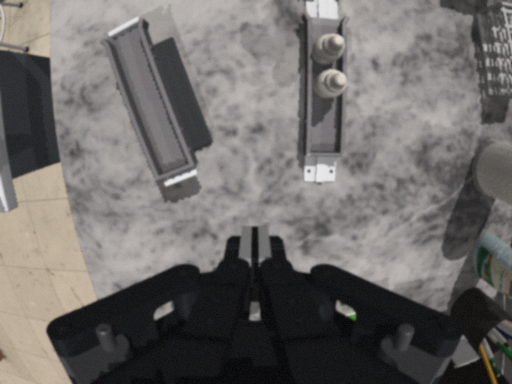

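View pics/s1.png

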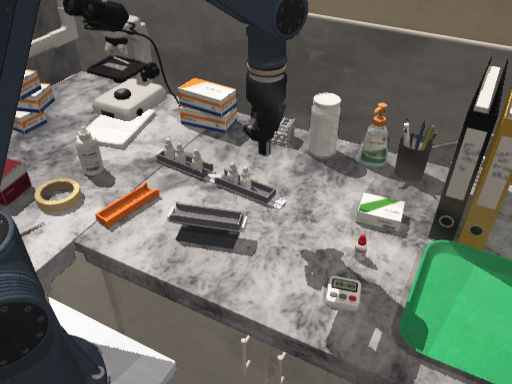

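Run:
```python
from h import *
w=cv2.imread("pics/w1.png")
crop(w,200,215,110,80,7,"pics/c_tip.png")
crop(w,290,0,70,190,4,"pics/c_wd.png"); crop(w,95,0,125,205,4,"pics/c_ws.png")
a=cv2.imread("pics/c_wd.png");b=cv2.imread("pics/c_ws.png")
H=max(a.shape[0],b.shape[0]);o=np.zeros((H,a.shape[1]+b.shape[1],3),np.uint8);o[:a.shape[0],:a.shape[1]]=a;o[:b.shape[0],a.shape[1]:]=b
cv2.imwrite("pics/c_w1.png",cv2.resize(o,None,fx=.73,fy=.73,interpolation=cv2.INTER_AREA));print(o.shape)
```

```text
(820, 780, 3)
```

View pics/c_tip.png

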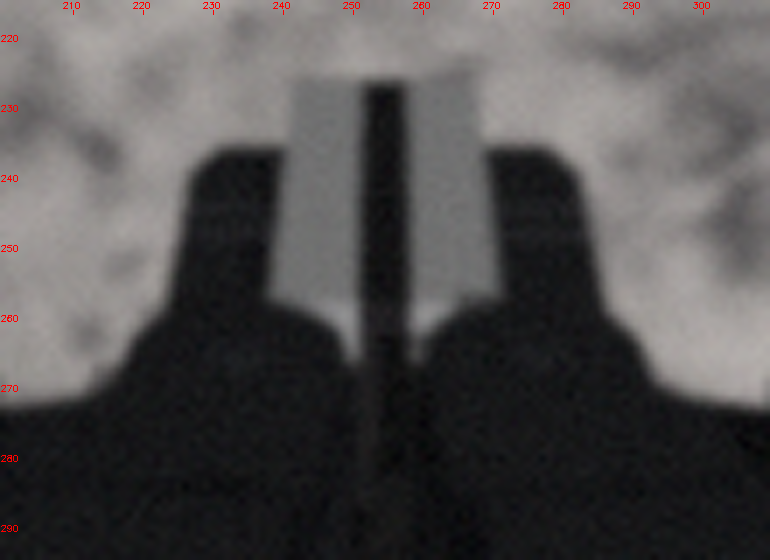

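View pics/c_w1.png

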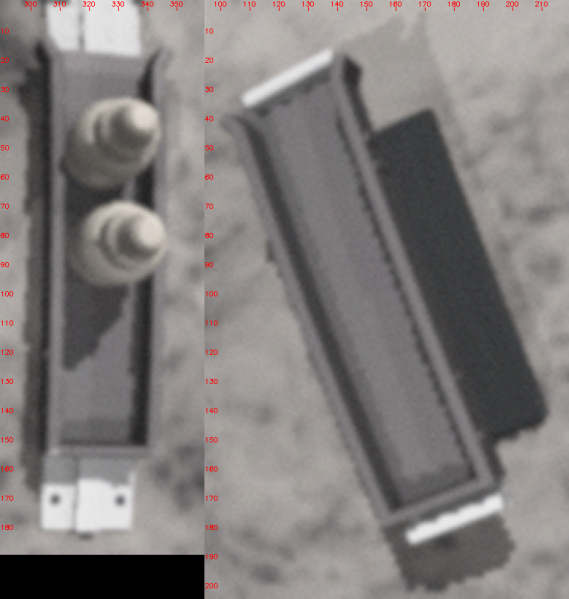

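Run:
```python
from h import *
w=cv2.imread("pics/w1.png")
crop(w,92,5,75,50,8,"pics/a1.png"); crop(w,145,150,70,50,8,"pics/a2.png"); crop(w,298,0,60,40,8,"pics/a3.png"); crop(w,298,145,60,45,8,"pics/a4.png")
L=[cv2.imread(f"pics/a{i}.png") for i in (1,2,3,4)]
o=np.zeros((760,1100,3),np.uint8)
for im,(x,y) in zip(L,((0,0),(0,380),(610,0),(610,380))):
    im=im[:370,:]; o[y:y+im.shape[0],x:x+im.shape[1]]=im[:,:1100-x]
cv2.imwrite("pics/a.png",cv2.resize(o,(800,553),interpolation=cv2.INTER_AREA))
```

```text
(no output)
```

View pics/a1.png

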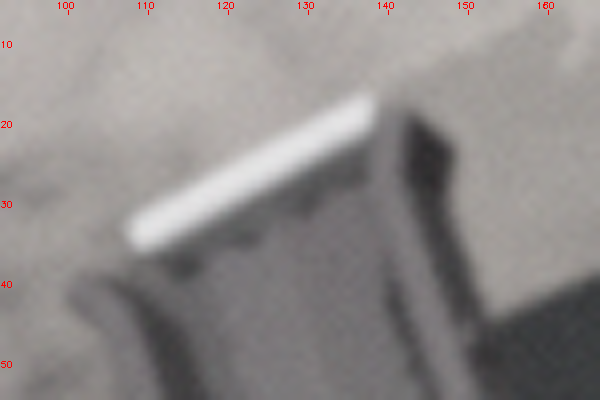

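View pics/a2.png

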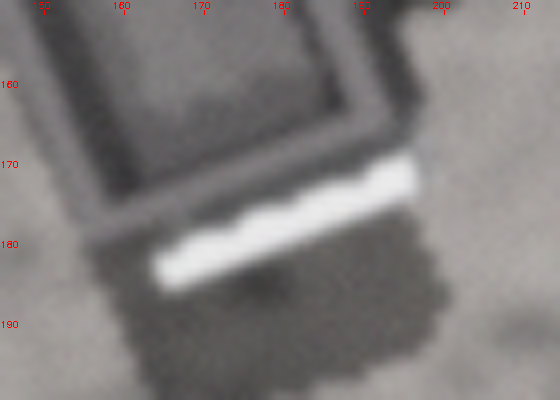

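View pics/a3.png

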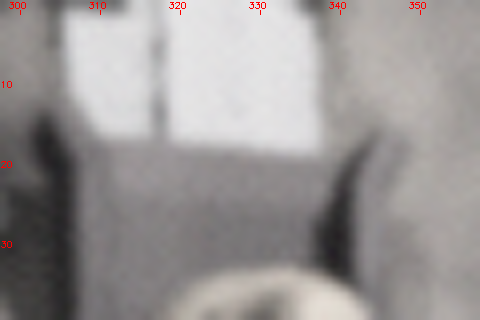

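View pics/a4.png

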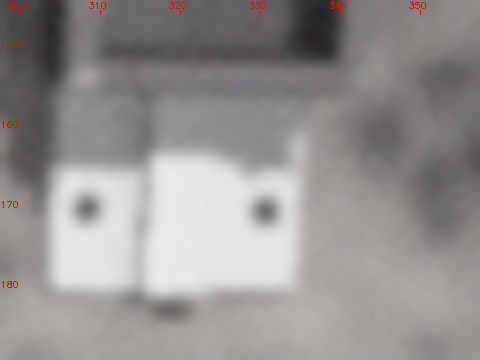

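Run:
```python
from h import *
import pickle
s,w,sc=pickle.load(open("v1.pkl","rb"))
t=manip.snapshot("top")
def P(u,v,z): return onz(w,u,v,z,True)*1000
E=[P(155.5,179.5,.062),P(194.5,166,.062),P(100,41.5,.062),P(142,18,.062)]
print("empty",np.round(E,1)); 
e=(E[0]+E[1])/2; m=(E[2]+E[3])/2; print("len",np.linalg.norm(m-e),"w",np.linalg.norm(E[1]-E[0]),np.linalg.norm(E[3]-E[2]),"cen",(e+m)/2,"ang",np.degrees(np.arctan2(*(m-e)[1::-1])))
L=[P(164,184.5,.052),P(197,171.5,.052),P(107,33,.052),P(138,17,.052)];print("lips",np.round(L,1),np.mean(L,0))
D=[P(307.5,156,.025),P(342,156.5,.025),P(304,17,.025),P(346,17.5,.025)];print("donor",np.round(D,1))
e=(D[0]+D[1])/2; m=(D[2]+D[3])/2; print("len",np.linalg.norm(m-e),"w",np.linalg.norm(D[1]-D[0]),np.linalg.norm(D[3]-D[2]),"cen",(e+m)/2,"ang",np.degrees(np.arctan2(*(m-e)[1::-1])))
K=[P(304,180.5,.003),P(334.5,180.5,.003)];print("dock end",np.round(K,1))
for a,b in (((263.5,168.5),(342,156.5)),((263.5,184),(307.5,156))): pass
# two-view heights: top cam px vs wrist px
for n,a,b in (("empty R end",(262,228.5),(194.5,166)),("empty L end",(267,245),(155.5,179.5)),("donor end far",(263.5,168.5),(342,156.5)),("donor end near",(263.5,184),(307.5,156))):
    print(n,np.round(tri([ray(t,*a),ray(w,*b,True)])*1000,1))
b5=tri([ray(t,232,171),ray(w,337.5,80,True)])*1000; b4=tri([ray(t,217.5,171),ray(w,336.5,42,True)])*1000; print("caps",b5,b4)
```

```text
empty [[ 443.5 -115.4   62. ]
 [ 483.3 -105.7   62. ]
 [ 398.9   26.2   62. ]
 [ 444.4   40.1   62. ]]
len 149.68653819169006 w 40.94943572319258 47.634413514318716 cen [442.5371064  -38.69987694  62.        ] ang 106.19561083403057
lips [[ 447.9 -123.2   52. ]
 [ 482.9 -113.    52. ]
 [ 401.9   36.7   52. ]
 [ 436.6   45.9   52. ]] [442.33094198 -38.415692    52.        ]
donor [[ 593.1 -110.2   25. ]
 [ 630.4 -112.8   25. ]
 [ 599.    35.5   25. ]
 [ 643.9   35.9   25. ]]
len 147.5087787476061 w 37.3804152940154 44.90319611850279 cen [616.5922074  -37.89422367  25.        ] ang 86.21791588803985
dock end [[ 591.9 -141.7    3. ]
 [ 627.6 -144.1    3. ]]
empty R end [ 480.8 -106.6   53. ]
empty L end [ 441.2 -116.7   55.8]
donor end far [ 627.1 -112.5   32.6]
donor end near [ 591.3 -111.7   22.1]
caps [617.16588042 -37.29504711  66.07897133] [616.22365854  -4.30206167  76.80157362]
```

Emit:
servo_tool(increments=[{"travel": [-2, 24, 5], "yaw": 0, "hand": 1}, {"travel": [-2, 25, 15], "yaw": 0, "hand": 1}, {"travel": [-3, 25, 20], "yaw": 0, "hand": 1}, {"travel": [0, 0, 25], "yaw": 0, "hand": 1}, {"travel": [0, 0, 25], "yaw": 0, "hand": 1}, {"travel": [0, 0, 25], "yaw": 0, "hand": 1}, {"travel": [0, 0, 25], "yaw": 0, "hand": 1}, {"travel": [0, 0, 16], "yaw": 0, "hand": 1}, {"travel": [0, 0, 10], "yaw": 0, "hand": 1}, {"travel": [0, 0, 5], "yaw": 0, "hand": 1}, {"travel": [0, 0, 0], "yaw": 0, "hand": 1}, {"travel": [0, 0, 0], "yaw": 0, "hand": 1}])

```text
t: 4.55
tcp_pos: [0.6108, -0.1422, 0.0142]
tool_rot: [0.731, 0.682, 0.0, 0.001]
force: [-1.1, -0.2, 0.5]
finger_gap: -0.003
```

Run:
```python
from h import *
s=manip.sense(); w=manip.snapshot("wrist"); t=manip.snapshot("top")
print(s["t"],s["tcp_pos"],s["force"])
cv2.imwrite("pics/w2.png",w["pixels"]);crop(t["pixels"],115,140,170,60,4.7,"pics/t2.png")
```

```text
4.55 [ 0.6108215  -0.14219271  0.01421605] [-1.14071653 -0.18386447  0.54200982]
```

View pics/w2.png

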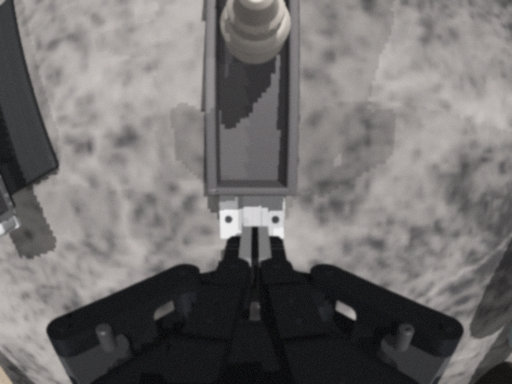

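View pics/t2.png

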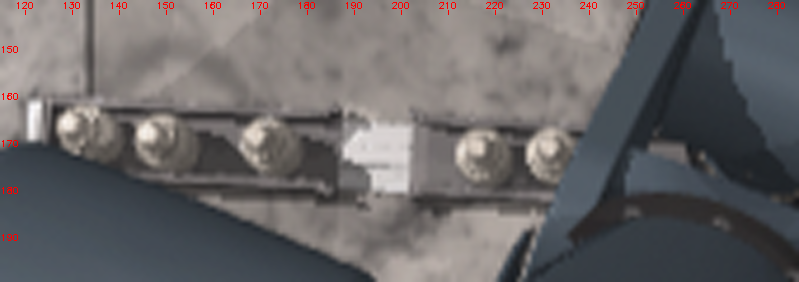

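Emit:
servo_tool(increments=[{"travel": [3, 0, 0], "yaw": 0, "hand": 1}, {"travel": [4, 0, 0], "yaw": 0, "hand": 1}, {"travel": [4, 0, 0], "yaw": 0, "hand": 1}, {"travel": [3, 0, 0], "yaw": 0, "hand": 1}, {"travel": [2, 0, 0], "yaw": 0, "hand": 1}, {"travel": [2, 0, 0], "yaw": 0, "hand": 1}, {"travel": [2, 0, 0], "yaw": 0, "hand": 1}, {"travel": [2, 0, 0], "yaw": 0, "hand": 1}, {"travel": [2, 0, 0], "yaw": 0, "hand": 1}, {"travel": [2, 0, 0], "yaw": 0, "hand": 1}, {"travel": [2, 0, 0], "yaw": 0, "hand": 1}, {"travel": [2, 0, 0], "yaw": 0, "hand": 1}, {"travel": [2, 0, 0], "yaw": 0, "hand": 1}, {"travel": [2, 0, 0], "yaw": 0, "hand": 1}, {"travel": [2, 0, 0], "yaw": 0, "hand": 1}, {"travel": [2, 0, 0], "yaw": 0, "hand": 1}, {"travel": [2, 0, 0], "yaw": 0, "hand": 1}, {"travel": [2, 0, 0], "yaw": 0, "hand": 1}])

```text
t: 6.45
tcp_pos: [0.613, -0.0998, 0.0133]
tool_rot: [0.731, 0.682, -0.0, -0.0]
force: [0.1, -1.5, -0.3]
finger_gap: 0.001
```

Run:
```python
from h import *
s=manip.sense(); w=manip.snapshot("wrist"); t=manip.snapshot("top")
print(s["t"],s["tcp_pos"],s["force"])
cv2.imwrite("pics/w3.png",w["pixels"]);crop(t["pixels"],115,140,170,60,4.7,"pics/t3.png")
```

```text
6.45 [ 0.61296792 -0.09981503  0.01327954] [ 0.14563027 -1.53536679 -0.32343898]
```

View pics/w3.png

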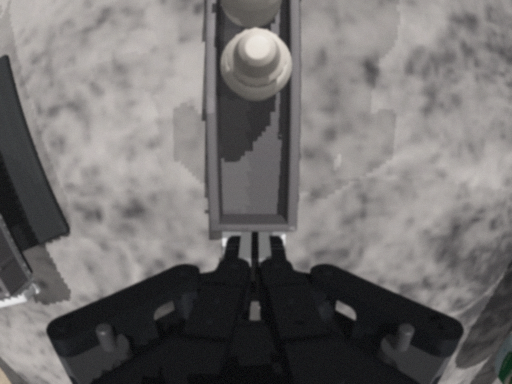

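View pics/t3.png

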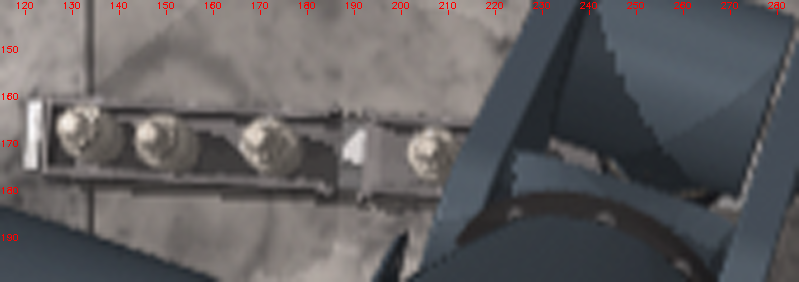

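Emit:
servo_tool(increments=[{"travel": [2, 0, 0], "yaw": 0, "hand": 1}, {"travel": [2, 0, 0], "yaw": 0, "hand": 1}, {"travel": [2, 0, 0], "yaw": 0, "hand": 1}, {"travel": [2, 0, 0], "yaw": 0, "hand": 1}, {"travel": [1, 0, 0], "yaw": 0, "hand": 1}])

```text
t: 7.05
tcp_pos: [0.6136, -0.0908, 0.0133]
tool_rot: [0.731, 0.682, 0.0, -0.0]
force: [-1.1, -2.0, -1.1]
finger_gap: 0.0
```

Emit:
servo_tool(increments=[{"travel": [1, 0, 0], "yaw": 0, "hand": 1}, {"travel": [1, 0, 0], "yaw": 0, "hand": 1}])

```text
t: 7.25
tcp_pos: [0.6138, -0.089, 0.0133]
tool_rot: [0.731, 0.682, -0.0, 0.0]
force: [-0.4, -1.3, 0.5]
finger_gap: -0.003
```

Emit:
servo_tool(increments=[{"travel": [1, 0, 0], "yaw": 0, "hand": 1}, {"travel": [1, 0, 0], "yaw": 0, "hand": 1}])

```text
t: 7.45
tcp_pos: [0.6139, -0.0873, 0.0134]
tool_rot: [0.731, 0.682, -0.0, 0.0]
force: [0.3, -2.8, -0.3]
finger_gap: -0.001
```

Emit:
servo_tool(increments=[{"travel": [1, 0, 0], "yaw": 0, "hand": 1}, {"travel": [0.5, 0, 0], "yaw": 0, "hand": 1}])

```text
t: 7.65
tcp_pos: [0.6141, -0.0858, 0.0133]
tool_rot: [0.731, 0.682, -0.0, 0.0]
force: [0.2, -3.8, -1.2]
finger_gap: -0.002
```

Run:
```python
from h import *
s=manip.sense();  t=manip.snapshot("top")
print(s["t"],s["tcp_pos"],s["force"])
crop(t["pixels"],175,150,50,40,12,"pics/t4.png")
```

```text
7.65 [ 0.61411714 -0.08577069  0.0133397 ] [ 0.21651894 -3.7518628  -1.19723887]
```

View pics/t4.png

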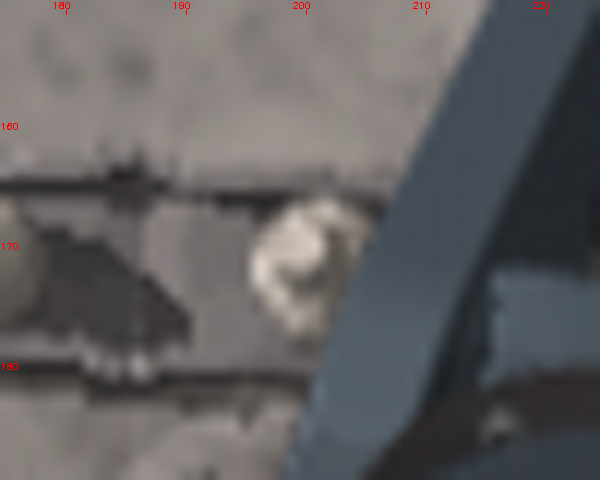

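Emit:
servo_tool(increments=[{"travel": [0.5, 0, 0], "yaw": 0, "hand": 1}, {"travel": [0.5, 0, 0], "yaw": 0, "hand": 1}])

```text
t: 7.9
tcp_pos: [0.6143, -0.0856, 0.0134]
tool_rot: [0.731, 0.682, -0.0, 0.001]
force: [-0.5, -7.6, -0.7]
finger_gap: -0.001
```

Emit:
servo_tool(increments=[{"travel": [-3, 0, 0], "yaw": 0, "hand": 1}, {"travel": [-2, 0, -5], "yaw": 0, "hand": 1}, {"travel": [0, 0, -10], "yaw": 0, "hand": 1}, {"travel": [0, 0, 0], "yaw": 0, "hand": 1}, {"travel": [0, 0, 0], "yaw": 0, "hand": 1}])

```text
t: 8.4
tcp_pos: [0.6141, -0.0893, 0.0291]
tool_rot: [0.731, 0.682, 0.0, 0.0]
force: [-0.1, 0.5, -1.2]
finger_gap: 0.001
```

Run:
```python
from h import *
s=manip.sense(); w=manip.snapshot("wrist")
print(s["t"],s["tcp_pos"],s["force"])
cv2.imwrite("pics/w5.png",w["pixels"])
for u,v in ((253,185),(253,120)): print(onz(w,u,v,.025,True))
```

```text
8.4 [ 0.61413675 -0.08932974  0.02908638] [-0.11370121  0.46563562 -1.20010963]
[ 0.61622343 -0.05754435  0.025     ]
[ 0.61854458 -0.02486517  0.025     ]
```

View pics/w5.png

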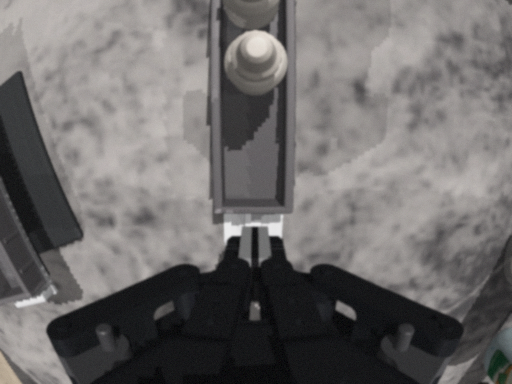

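Emit:
servo_tool(increments=[{"travel": [5, 0, 1], "yaw": 0, "hand": 1}, {"travel": [10, 0, 0], "yaw": 0, "hand": 1}, {"travel": [10, 0, 0], "yaw": 0, "hand": 1}, {"travel": [10, 0, 0], "yaw": 0, "hand": 1}, {"travel": [8, 0, 0], "yaw": 0, "hand": 1}, {"travel": [5, 0, 0], "yaw": 0, "hand": 1}, {"travel": [3, 0, 0], "yaw": 0, "hand": 1}, {"travel": [3, 0, 0], "yaw": 0, "hand": 1}, {"travel": [3, 0, 0], "yaw": 0, "hand": 1}, {"travel": [3, 0, 0], "yaw": 0, "hand": 1}, {"travel": [3, 0, 0], "yaw": 0, "hand": 1}, {"travel": [3, 0, 0], "yaw": 0, "hand": 1}, {"travel": [3, 0, 0], "yaw": 0, "hand": 1}, {"travel": [3, 0, 0], "yaw": 0, "hand": 1}])

```text
t: 9.85
tcp_pos: [0.6187, -0.0175, 0.0273]
tool_rot: [0.731, 0.682, 0.0, 0.0]
force: [0.1, 0.2, -0.2]
finger_gap: 0.002
```

Run:
```python
from h import *
s=manip.sense(); w=manip.snapshot("wrist"); t=manip.snapshot("top")
print(s["t"],s["tcp_pos"],s["force"])
cv2.imwrite("pics/w6.png",w["pixels"]); crop(t["pixels"],115,140,170,60,4.7,"pics/t6.png")
```

```text
9.85 [ 0.61874059 -0.01749693  0.02732356] [ 0.1446189   0.20018165 -0.15733515]
```

View pics/w6.png

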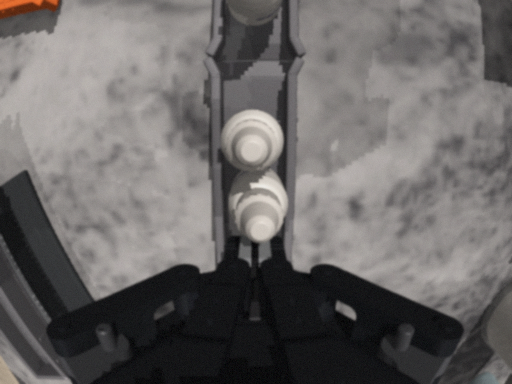

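View pics/t6.png

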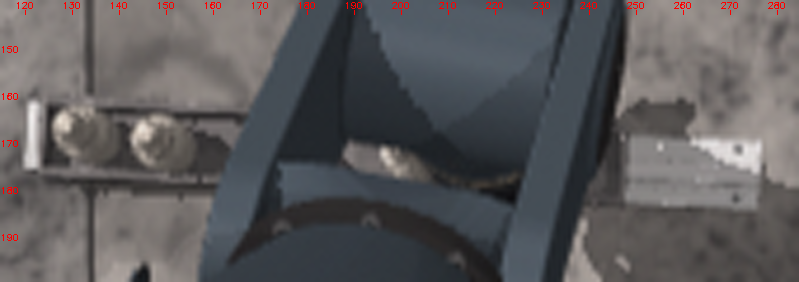

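Emit:
servo_tool(increments=[{"travel": [3, 0, 0], "yaw": 0, "hand": 1}, {"travel": [3, 0, 0], "yaw": 0, "hand": 1}, {"travel": [3, 0, 0], "yaw": 0, "hand": 1}, {"travel": [3, 0, 0], "yaw": 0, "hand": 1}, {"travel": [3, 0, 0], "yaw": 0, "hand": 1}, {"travel": [3, 0, 0], "yaw": 0, "hand": 1}, {"travel": [3, 0, 0], "yaw": 0, "hand": 1}, {"travel": [3, 0, 0], "yaw": 0, "hand": 1}, {"travel": [3, 0, 0], "yaw": 0, "hand": 1}, {"travel": [3, 0, 0], "yaw": 0, "hand": 1}, {"travel": [3, 0, 0], "yaw": 0, "hand": 1}, {"travel": [3, 0, 0], "yaw": 0, "hand": 1}, {"travel": [3, 0, 0], "yaw": 0, "hand": 1}])

```text
t: 11.25
tcp_pos: [0.6214, 0.0215, 0.0273]
tool_rot: [0.731, 0.682, -0.0, -0.0]
force: [-0.1, 0.2, 0.2]
finger_gap: -0.002
```

Run:
```python
from h import *
s=manip.sense(); w=manip.snapshot("wrist")
print(s["t"],s["tcp_pos"],s["force"])
cv2.imwrite("pics/w7.png",w["pixels"])
```

```text
11.25 [0.62139483 0.02145101 0.02733289] [-0.13628361  0.17661772  0.15261642]
```

View pics/w7.png

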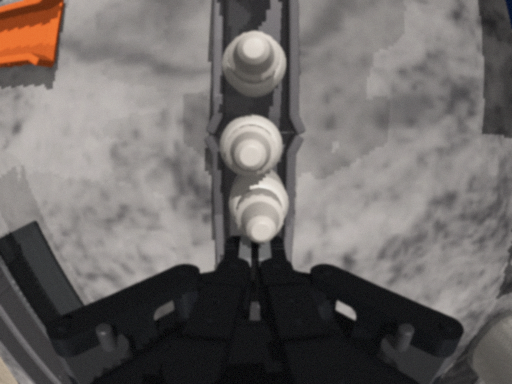

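Emit:
servo_tool(increments=[{"travel": [3, 0, 0], "yaw": 0, "hand": 1}, {"travel": [3, 0, 0], "yaw": 0, "hand": 1}, {"travel": [3, 0, 0], "yaw": 0, "hand": 1}, {"travel": [3, 0, 0], "yaw": 0, "hand": 1}, {"travel": [3, 0, 0], "yaw": 0, "hand": 1}, {"travel": [3, 0, 0], "yaw": 0, "hand": 1}, {"travel": [3, 0, 0], "yaw": 0, "hand": 1}, {"travel": [3, 0, 0], "yaw": 0, "hand": 1}, {"travel": [3, 0, 0], "yaw": 0, "hand": 1}, {"travel": [3, 0, 0], "yaw": 0, "hand": 1}, {"travel": [3, 0, 0], "yaw": 0, "hand": 1}, {"travel": [2, 0, 0], "yaw": 0, "hand": 1}, {"travel": [2, 0, 0], "yaw": 0, "hand": 1}])

```text
t: 12.6
tcp_pos: [0.624, 0.0583, 0.0273]
tool_rot: [0.731, 0.682, -0.0, 0.0]
force: [0.0, -0.2, -0.6]
finger_gap: 0.0
```

Run:
```python
from h import *
s=manip.sense(); w=manip.snapshot("wrist"); t=manip.snapshot("top")
print(s["t"],s["tcp_pos"],s["force"])
cv2.imwrite("pics/w8.png",w["pixels"]);  crop(t["pixels"],115,140,170,60,4.7,"pics/t8.png")
```

```text
12.6 [0.62395922 0.05831434 0.0272811 ] [ 0.02789202 -0.23271486 -0.57239921]
```

View pics/w8.png

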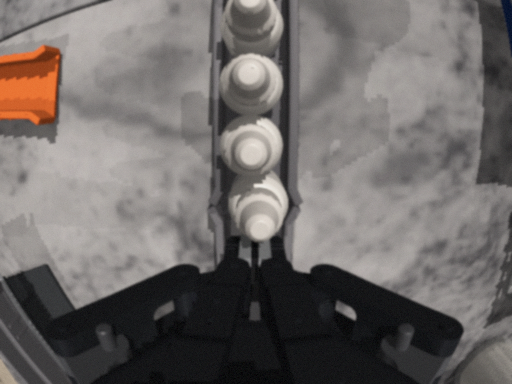

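View pics/t8.png

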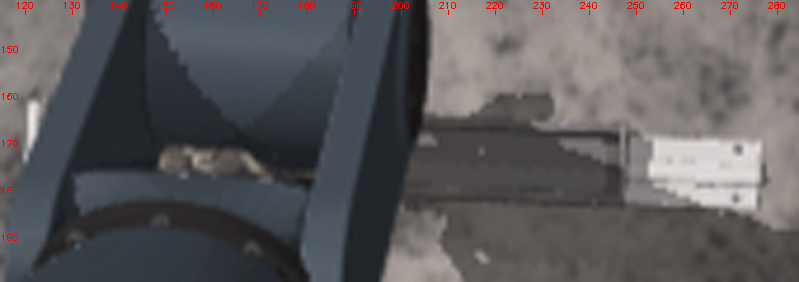

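Bottle 5's body sits at the joint line; about 12–15 mm to go. I'll continue in small steps, watching the force.

Emit:
servo_tool(increments=[{"travel": [2, 0, 0], "yaw": 0, "hand": 1}, {"travel": [2, 0, 0], "yaw": 0, "hand": 1}, {"travel": [2, 0, 0], "yaw": 0, "hand": 1}, {"travel": [2, 0, 0], "yaw": 0, "hand": 1}])

```text
t: 13.1
tcp_pos: [0.6246, 0.0662, 0.0273]
tool_rot: [0.731, 0.682, 0.0, 0.0]
force: [0.6, 0.6, -0.0]
finger_gap: 0.001
```

Emit:
servo_tool(increments=[{"travel": [1.5, 0, 0], "yaw": 0, "hand": 1}, {"travel": [1.5, 0, 0], "yaw": 0, "hand": 1}])

```text
t: 13.3
tcp_pos: [0.6247, 0.0693, 0.0273]
tool_rot: [0.731, 0.682, 0.0, 0.0]
force: [0.2, -0.6, -0.6]
finger_gap: -0.001
```

Run:
```python
from h import *
s=manip.sense(); w=manip.snapshot("wrist")
print(s["t"],s["tcp_pos"],s["force"])
crop(w["pixels"],190,0,130,270,3,"pics/w9.png")
```

```text
13.3 [0.62474775 0.06927129 0.02734417] [ 0.20581779 -0.58916993 -0.62285647]
```

View pics/w9.png

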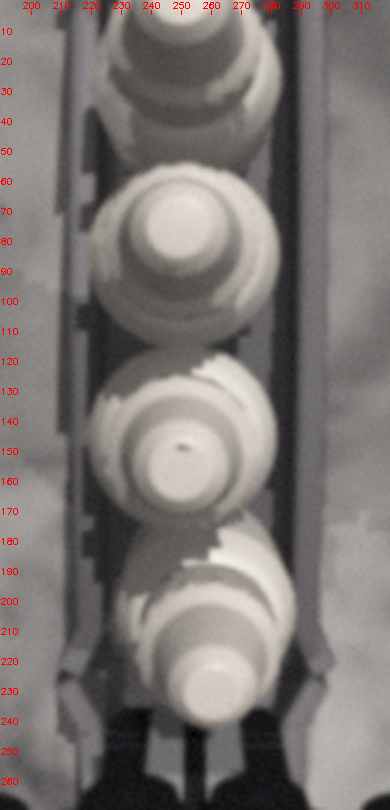

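Run:
```python
from h import *
s=manip.sense(); w=manip.snapshot("wrist")
for z in (.025,): print("joint L/R",onz(w,213,225,z,True),onz(w,297,224,z,True))
print("cap5",onz(w,261,229,.07,True),"cap4",onz(w,250,157,.07,True),"cap3",onz(w,250,75,.07,True))
# base outlines: body shoulder outline of 5: 
print("tip front",onz(w,243,236,.027,True),onz(w,265,236,.027,True), s["tcp_pos"])
```

```text
joint L/R [0.60426179 0.08148928 0.025     ] [0.64843813 0.07897638 0.025     ]
cap5 [0.62964747 0.09671753 0.07      ] cap4 [0.62761412 0.12314636 0.07      ] cap3 [0.62958514 0.1506707  0.07      ]
tip front [0.61970113 0.07508787 0.027     ] [0.63119748 0.07428941 0.027     ] [0.62472055 0.06948365 0.02731939]
```

Emit:
servo_tool(increments=[{"travel": [1.5, 0, 0], "yaw": 0, "hand": 1}, {"travel": [1.5, 0, 0], "yaw": 0, "hand": 1}])

```text
t: 13.6
tcp_pos: [0.625, 0.0721, 0.0273]
tool_rot: [0.731, 0.682, -0.0, 0.0]
force: [-0.4, -0.5, -0.3]
finger_gap: 0.002
```

Emit:
servo_tool(increments=[{"travel": [1, 0, 0], "yaw": 0, "hand": 1}, {"travel": [1, 0, 0], "yaw": 0, "hand": 1}])

```text
t: 13.8
tcp_pos: [0.6251, 0.0741, 0.0273]
tool_rot: [0.731, 0.682, -0.0, 0.0]
force: [0.9, -1.0, -0.7]
finger_gap: -0.002
```

Emit:
servo_tool(increments=[{"travel": [-6, 0, 0], "yaw": 0, "hand": 1}, {"travel": [-15, 0, 0], "yaw": 0, "hand": 1}, {"travel": [-20, 0, -20], "yaw": 0, "hand": 0.6}, {"travel": [-20, 0, -30], "yaw": 0, "hand": 0}, {"travel": [-11, 0, -20], "yaw": 0, "hand": 0}, {"travel": [0, 0, -10], "yaw": 0, "hand": 0}, {"travel": [0, 0, 0], "yaw": 0, "hand": 0}, {"travel": [0, 0, 0], "yaw": 0, "hand": 0}])

```text
t: 14.6
tcp_pos: [0.6194, 0.0025, 0.1067]
tool_rot: [0.731, 0.682, -0.0, -0.001]
force: [-0.2, -0.7, 0.2]
finger_gap: 0.992
```

Run:
```python
from h import *
import pickle
s=manip.sense(); w=manip.snapshot("wrist"); t=manip.snapshot("top"); sc=manip.snapshot("scene")
pickle.dump((s,w,t,sc),open("v10.pkl","wb"))
print(s["t"],s["tcp_pos"],s["force"],s["finger_gap"])
cv2.imwrite("pics/w10.png",w["pixels"]);crop(t["pixels"],115,140,170,60,4.7,"pics/t10.png"); crop(sc["pixels"],150,130,145,85,5.5,"pics/s10.png")
```

```text
14.6 [0.61939051 0.00252422 0.10666862] [-0.21252868 -0.67212214  0.22549148] 0.9915416448940751
```

View pics/w10.png

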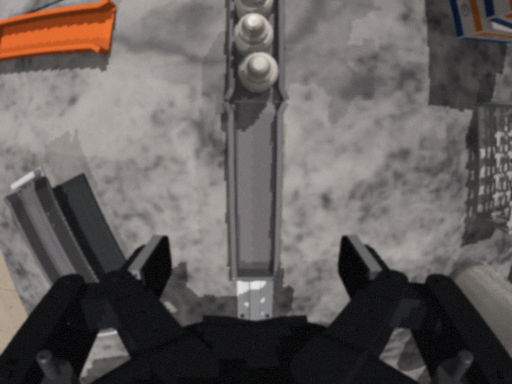

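View pics/t10.png

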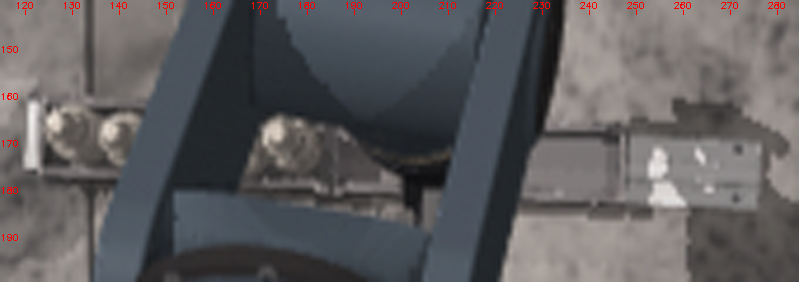

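View pics/s10.png

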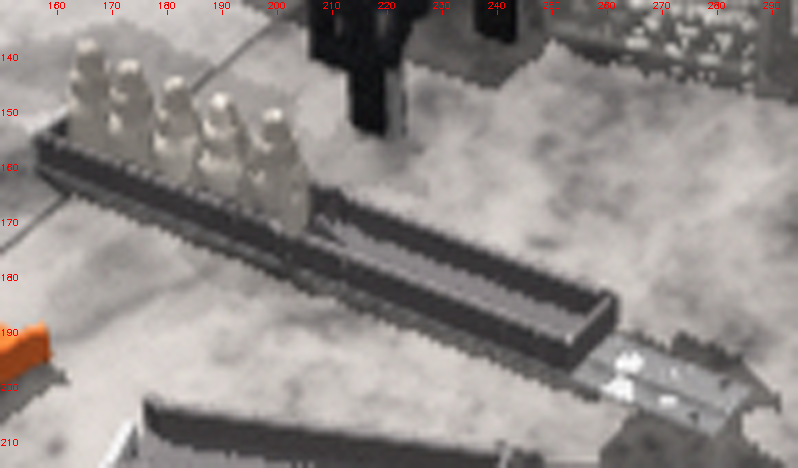

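Run:
```python
from h import *
import pickle
s,w,t,sc=pickle.load(open("v10.pkl","rb"))
crop(w["pixels"],215,0,85,130,6,"pics/c10.png"); crop(w["pixels"],215,150,85,140,5.5,"pics/c10b.png")
```

```text
(no output)
```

View pics/c10.png

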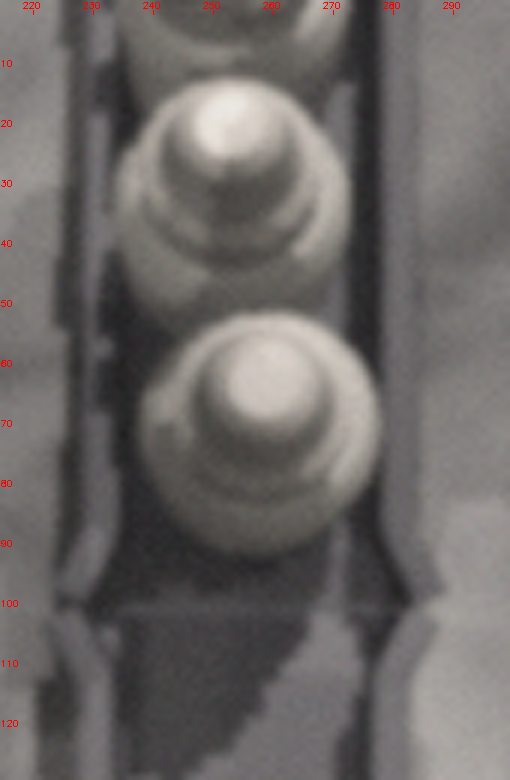

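View pics/c10b.png

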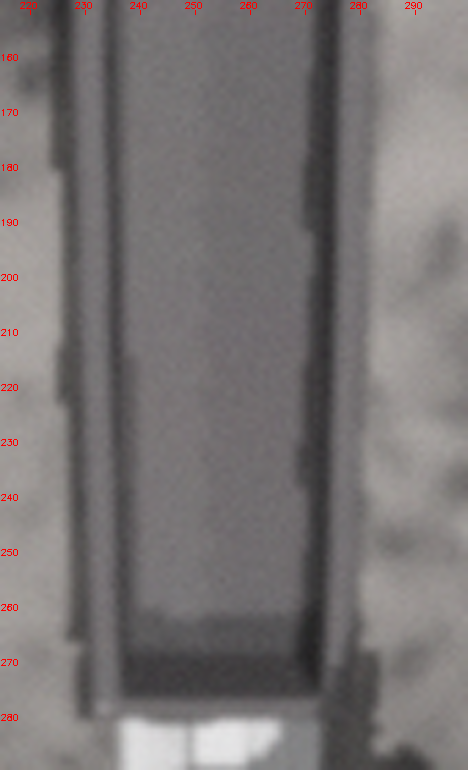

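Run:
```python
from h import *
import pickle
s,w,t,sc=pickle.load(open("v10.pkl","rb"))
P=lambda u,v,z: np.round(onz(w,u,v,z,True)*1000,1)
print("joint L,R top",P(226,101,.025),P(287,101,.025),"joint floor",P(255,101,.009))
print("cap5 top",P(258.5,64,.07),"b5 bottom rear",P(258,91.5,.012),"b5 shoulder? ")
print("donor end outer",P(231,280,.025),P(275,280,.025))
print("walls outer at 200",P(229.5,200,.025),P(283,200,.025)," at 250",P(230,250,.025),P(280.5,250,.025))
print(proj(w,[.6194,.0025,.025],True))
T=Rot.from_quat(s["tool_rot"]).as_matrix(); print(np.round(T,4))
```

```text
joint L,R top [604.   80.2  25. ] [649.3  77.1  25. ] joint floor [625.6  79.    9. ]
cap5 top [629.1  99.5  70. ] b5 bottom rear [628.4  86.3  12. ] b5 shoulder? 
donor end outer [593.9 -70.7  25. ] [632.7 -73.3  25. ]
walls outer at 200 [600.1   3.4  25. ] [6.423e+02 5.000e-01 2.500e+01]  at 250 [596.1 -40.6  25. ] [638.5 -43.5  25. ]
[253.94458284 199.50315462]
[[ 6.910e-02  9.976e-01 -1.300e-03]
 [ 9.976e-01 -6.910e-02  4.000e-04]
 [ 3.000e-04 -1.400e-03 -1.000e+00]]
```

Emit:
servo_tool(increments=[{"travel": [0, 1.7, 10], "yaw": 0, "hand": 0}, {"travel": [0, 0, 20], "yaw": 0, "hand": 0}, {"travel": [0, 0, 20], "yaw": 0, "hand": 0}, {"travel": [0, 0, 20], "yaw": 0, "hand": 0}, {"travel": [0, 0, 15], "yaw": 0, "hand": 0}, {"travel": [0, 0, 10], "yaw": 0, "hand": 0}, {"travel": [0, 0, 6], "yaw": 0, "hand": 0}, {"travel": [0, 0, 3], "yaw": 0, "hand": 0}, {"travel": [0, 0, 0], "yaw": 0, "hand": 0}, {"travel": [0, 0, 0], "yaw": 0, "hand": 0}])

```text
t: 15.75
tcp_pos: [0.6223, 0.0021, 0.004]
tool_rot: [0.731, 0.682, 0.0, 0.001]
force: [0.1, -0.4, 0.9]
finger_gap: 0.999
```

Run:
```python
from h import *
s=manip.sense(); w=manip.snapshot("wrist"); sc=manip.snapshot("scene")
print(s["t"],s["tcp_pos"],s["force"],s["finger_gap"])
cv2.imwrite("pics/w11.png",w["pixels"]); crop(sc["pixels"],180,110,100,90,7,"pics/s11.png")
```

```text
15.75 [0.62233023 0.00206398 0.00396663] [ 0.07884964 -0.37259749  0.93223475] 0.9993327245503849
```

View pics/w11.png

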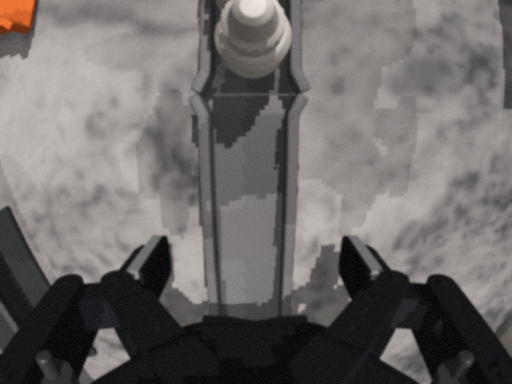

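View pics/s11.png

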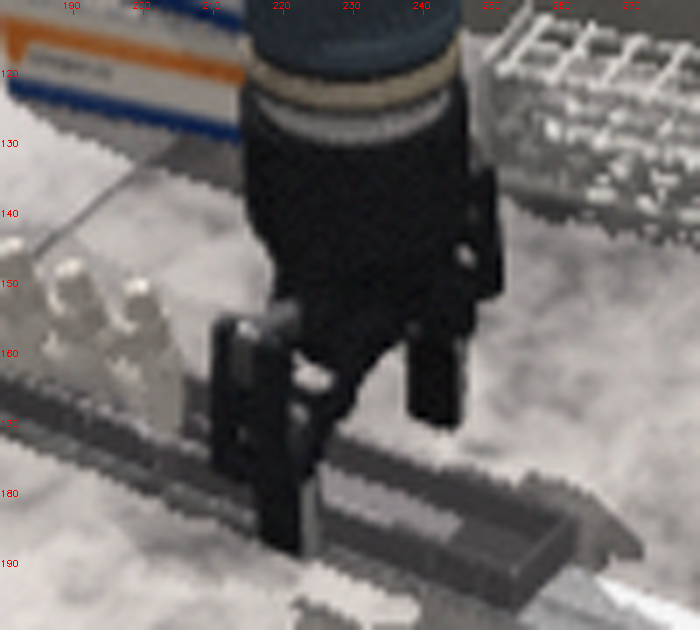

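Emit:
servo_tool(increments=[{"travel": [0, -1.3, 2.5], "yaw": 0, "hand": 0}, {"travel": [0, 0, 0], "yaw": 0, "hand": 0.3}, {"travel": [0, 0, 0], "yaw": 0, "hand": 0.6}, {"travel": [0, 0, 0], "yaw": 0, "hand": 1}, {"travel": [0, 0, 0], "yaw": 0, "hand": 1}, {"travel": [0, 0, 0], "yaw": 0, "hand": 1}, {"travel": [0, 0, 0], "yaw": 0, "hand": 1}, {"travel": [0, 0, 0], "yaw": 0, "hand": 1}], newtons=40)

```text
t: 16.65
tcp_pos: [0.6205, 0.0021, 0.0011]
tool_rot: [0.731, 0.682, -0.0, 0.0]
force: [-2.0, -0.6, 4.4]
finger_gap: 0.483
```

Run:
```python
from h import *
s=manip.sense(); w=manip.snapshot("wrist"); sc=manip.snapshot("scene")
print(s["t"],s["tcp_pos"],s["force"],s["finger_gap"])
cv2.imwrite("pics/w12.png",w["pixels"]); crop(sc["pixels"],180,110,100,90,7,"pics/s12.png")
```

```text
16.65 [0.62047552 0.00212814 0.00105695] [-2.01305076 -0.56372967  4.38914955] 0.4834501358357905
```

View pics/w12.png

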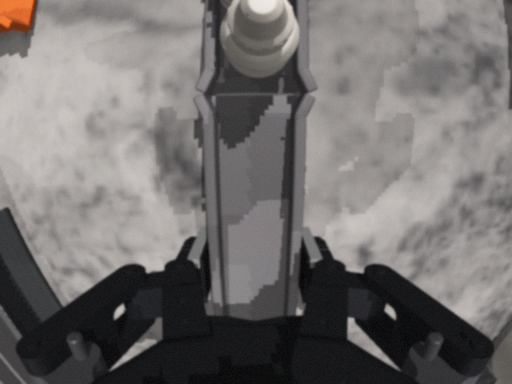

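View pics/s12.png

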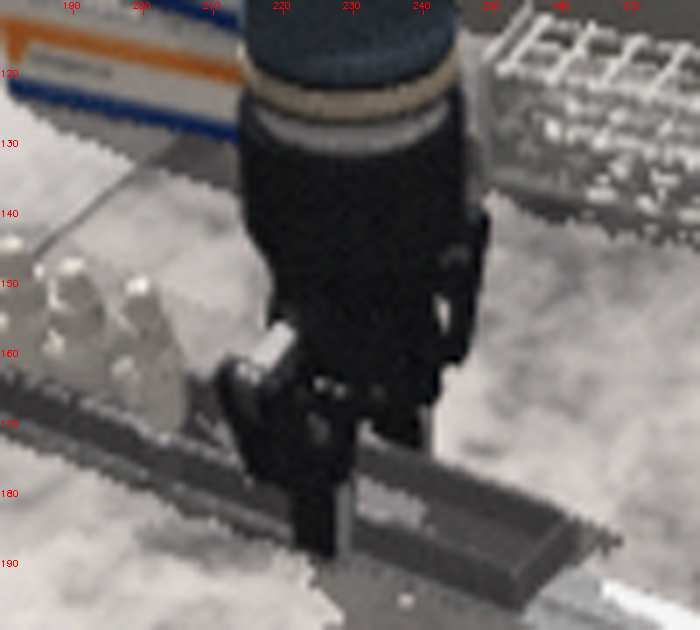

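Emit:
servo_tool(increments=[{"travel": [-1, 0, 0], "yaw": 0, "hand": 1}, {"travel": [-3, 0, 0], "yaw": 0, "hand": 1}, {"travel": [-3, 0, 0], "yaw": 0, "hand": 1}, {"travel": [-3, 0, 0], "yaw": 0, "hand": 1}, {"travel": [0, 0, -3], "yaw": 0, "hand": 1}, {"travel": [0, 0, -10], "yaw": 0, "hand": 1}, {"travel": [0, 0, -20], "yaw": 0, "hand": 1}, {"travel": [0, 0, -20], "yaw": 0, "hand": 1}, {"travel": [0, 0, -20], "yaw": 0, "hand": 1}, {"travel": [0, 0, -15], "yaw": 0, "hand": 1}, {"travel": [0, 0, 0], "yaw": 0, "hand": 1}])

```text
t: 17.85
tcp_pos: [0.6214, -0.0084, 0.0912]
tool_rot: [0.731, 0.682, 0.001, 0.002]
force: [-0.1, -0.4, -2.0]
finger_gap: 0.482
```

Run:
```python
from h import *
s=manip.sense(); w=manip.snapshot("wrist"); sc=manip.snapshot("scene")
print(s["t"],s["tcp_pos"],s["force"],s["finger_gap"])
cv2.imwrite("pics/w13.png",w["pixels"]); crop(sc["pixels"],140,90,145,120,5.5,"pics/s13.png")
```

```text
17.85 [ 0.62137957 -0.00837628  0.09116178] [-0.10352028 -0.36714572 -1.98376286] 0.4822292260538575
```

View pics/w13.png

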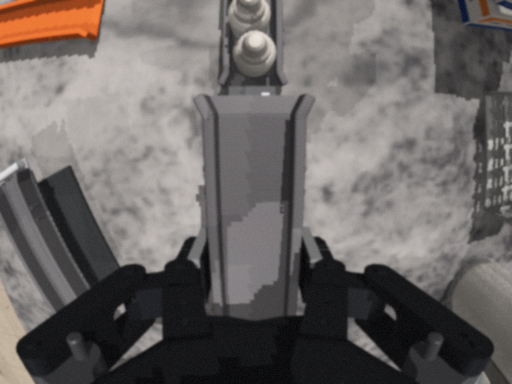

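View pics/s13.png

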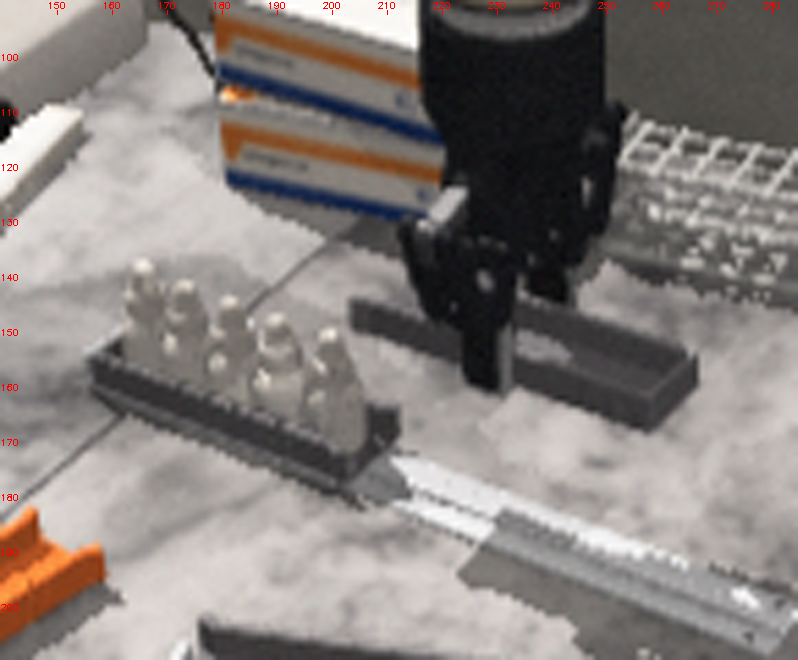

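Emit:
servo_tool(increments=[{"travel": [-2, -8, 0], "yaw": 0, "hand": 1}, {"travel": [-5, -20, 0], "yaw": 0, "hand": 1}, {"travel": [-5, -20, 0], "yaw": 0, "hand": 1}, {"travel": [-5, -20, 0], "yaw": 0, "hand": 1}, {"travel": [-5, -20, 0], "yaw": 0, "hand": 1}, {"travel": [-5, -20, 0], "yaw": 0, "hand": 1}, {"travel": [-5, -20, 0], "yaw": 0, "hand": 1}, {"travel": [-5, -20, 0], "yaw": 0, "hand": 1}, {"travel": [-5, -20, 0], "yaw": 0, "hand": 1}, {"travel": [-2, -8, 0], "yaw": -4, "hand": 1}, {"travel": [0, 0, 0], "yaw": -6, "hand": 1}, {"travel": [0, 0, 0], "yaw": -6, "hand": 1}, {"travel": [0, 0, 0], "yaw": -4, "hand": 1}, {"travel": [0, 0, 0], "yaw": 0, "hand": 1}, {"travel": [0, 0, 0], "yaw": 0, "hand": 1}, {"travel": [0, 0, 0], "yaw": 0, "hand": 1}])

```text
t: 19.55
tcp_pos: [0.4408, -0.0394, 0.0886]
tool_rot: [0.602, 0.799, -0.0, -0.0]
force: [-0.7, -0.4, -2.4]
finger_gap: 0.486
```

Run:
```python
from h import *
import pickle
s=manip.sense(); w=manip.snapshot("wrist"); sc=manip.snapshot("scene"); t=manip.snapshot("top")
pickle.dump((s,w,t,sc),open("v14.pkl","wb"))
print(s["t"],s["tcp_pos"],s["force"],s["finger_gap"]); print(np.round(Rot.from_quat(s["tool_rot"]).as_matrix(),4))
cv2.imwrite("pics/w14.png",w["pixels"]); crop(sc["pixels"],140,130,130,120,6,"pics/s14.png"); crop(t["pixels"],180,200,110,90,7,"pics/t14.png")
```

```text
19.55 [ 0.44080132 -0.03936935  0.08856604] [-0.67571838 -0.42069509 -2.44081581] 0.4863224632743327
[[-2.752e-01  9.614e-01 -8.000e-04]
 [ 9.614e-01  2.752e-01  3.000e-04]
 [ 5.000e-04 -7.000e-04 -1.000e+00]]
```

View pics/w14.png

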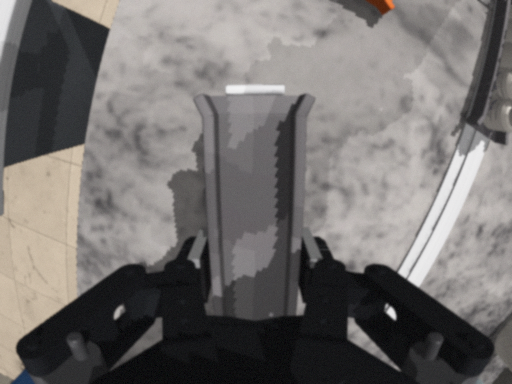

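View pics/s14.png

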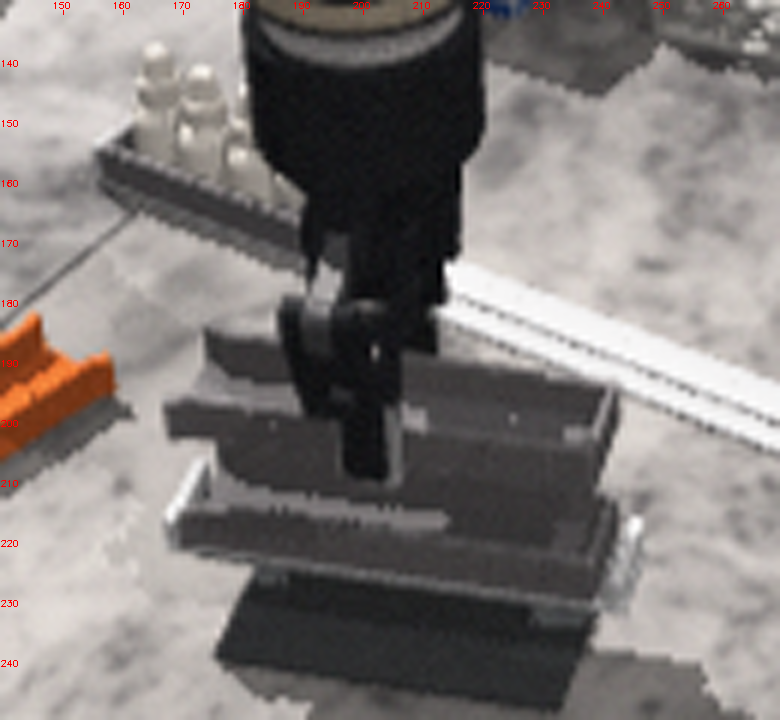

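View pics/t14.png

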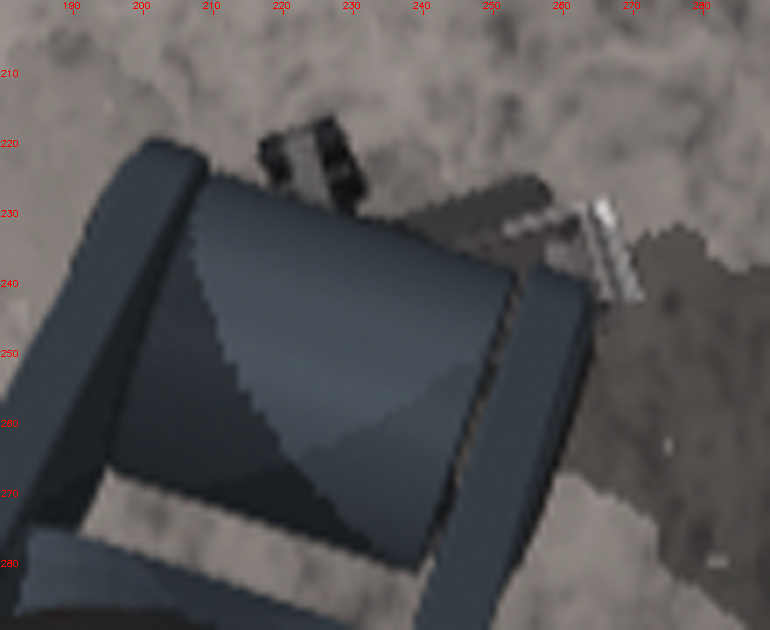

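Run:
```python
from h import *
import pickle
s,w,t,sc=pickle.load(open("v14.pkl","rb"))
crop(w["pixels"],185,75,140,50,5.5,"pics/c14.png")
T=Rot.from_quat(s["tool_rot"]).as_matrix()
f=lambda u,v,z: np.round(T.T@(onz(w,u,v,z,True)-s["tcp_pos"])*1000,1)
print("lip far edge L,R",f(227,85.5,.052),f(285,85.5,.052)); print("mouth top L,R",f(196,98,.1125),f(313,98,.1125))
print("held walls outer row200",f(202,200,.1125),f(305,200,.1125))
c=T.T@(np.array([.4423,-.0392,.052])-s["tcp_pos"])*1000; print("target stand centre in tool",c)
```

```text
lip far edge L,R [ 84.1 -15.2  36.6] [84.1 19.2 36.6]
mouth top L,R [ 74.5 -22.1 -23.9] [ 74.5  24.3 -23.9]
held walls outer row200 [ 32.3 -21.  -23.9] [ 32.3  22.3 -23.9]
target stand centre in tool [-0.26649456  1.51168101 36.56492608]
```

View pics/c14.png

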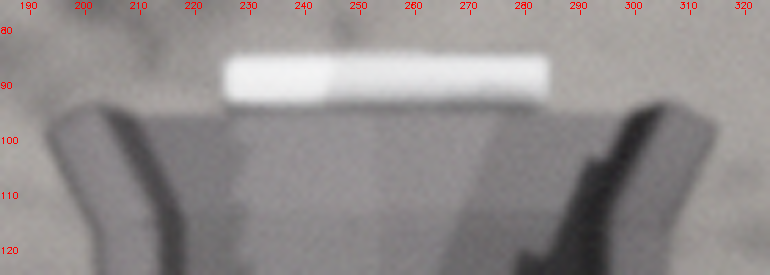

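Emit:
servo_tool(increments=[{"travel": [-0.7, 0.8, 3], "yaw": 0, "hand": 1}, {"travel": [0, 0, 6], "yaw": 0, "hand": 1}, {"travel": [0, 0, 6], "yaw": 0, "hand": 1}, {"travel": [0, 0, 5], "yaw": 0, "hand": 1}, {"travel": [0, 0, 4], "yaw": 0, "hand": 1}, {"travel": [0, 0, 2], "yaw": 0, "hand": 1}, {"travel": [0, 0, 2], "yaw": 0, "hand": 1}, {"travel": [0, 0, 1], "yaw": 0, "hand": 1}, {"travel": [0, 0, 0], "yaw": 0, "hand": 1}])

```text
t: 20.6
tcp_pos: [0.4418, -0.04, 0.0601]
tool_rot: [0.601, 0.799, -0.0, -0.0]
force: [-1.1, -1.0, 3.6]
finger_gap: 0.484
```

Run:
```python
from h import *
s=manip.sense(); w=manip.snapshot("wrist"); sc=manip.snapshot("scene")
print(s["t"],s["tcp_pos"],s["force"],s["finger_gap"])
crop(w["pixels"],185,75,140,50,5.5,"pics/c15.png"); crop(sc["pixels"],140,130,130,120,6,"pics/s15.png")
```

```text
20.6 [ 0.44179249 -0.03996804  0.06008152] [-1.08712963 -1.03629347  3.55923232] 0.48372255973734196
```

View pics/c15.png

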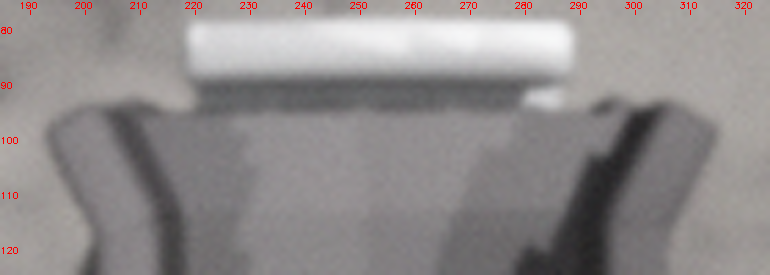

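View pics/s15.png

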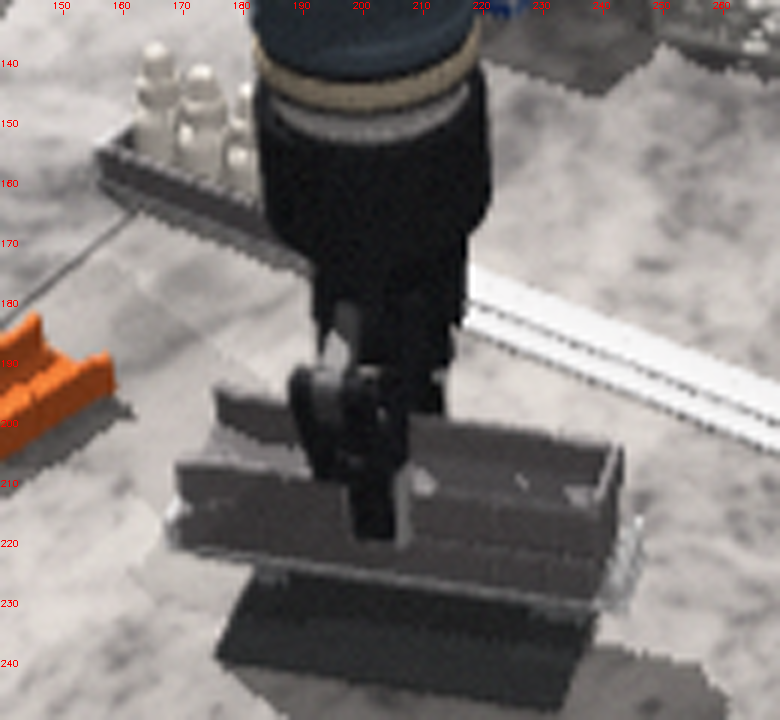

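Run:
```python
from h import *
s=manip.sense(); w=manip.snapshot("wrist"); sc=manip.snapshot("scene"); t=manip.snapshot("top")
T=Rot.from_quat(s["tool_rot"]).as_matrix()
f=lambda u,v,z: np.round(T.T@(onz(w,u,v,z,True)-s["tcp_pos"])*1000,1)
print("lip far edge",f(219,79,.052),f(288.5,79,.052)); print("held mouth",f(193.5,98,.084),f(316,98,.084))
print("lower mouth bumps", f(196,95,.062),f(302,95,.062))
# predicted empties from w1 estimate
ax=np.array([np.cos(np.radians(106)),np.sin(np.radians(106)),0]); n=np.array([ax[1],-ax[0],0])
for c in ([.4423,-.0392,.062],):
  for a,b in ((76,-25),(76,25),(76,-21),(76,21)): 
    X=np.array(c)+ax*a/1e3+n*b/1e3; print(a,b,proj(w,X,True),proj(sc,X))
crop(w["pixels"],180,80,150,40,5.3,"pics/c16.png"); crop(sc["pixels"],160,190,50,40,14,"pics/s16.png");crop(sc["pixels"],220,195,40,45,14,"pics/s16b.png"); crop(t["pixels"],235,215,50,45,12,"pics/t16.png")
```

```text
lip far edge [ 85.2 -16.5   8.1] [85.1 18.1  8.1]
held mouth [ 74.5 -23.  -23.9] [ 74.5  25.6 -23.9]
lower mouth bumps [ 76.9 -26.3  -1.9] [76.6 23.4 -1.9]
76 -25 [199.89288455  95.4267877 ] [168.0631384  214.46547987]
76 25 [306.52219085  95.29651789] [175.83658028 199.94764939]
76 -21 [208.27172683  95.12310287] [168.70672568 213.26350382]
76 21 [298.11696543  95.01260368] [175.23574611 201.06977891]
```

View pics/c16.png

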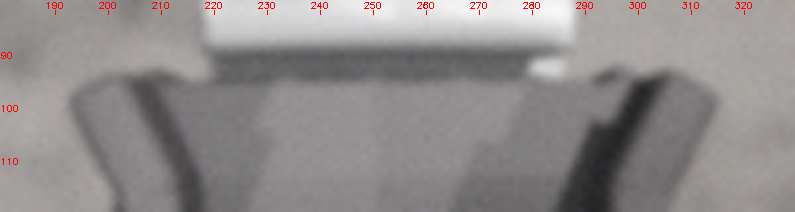

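View pics/s16.png

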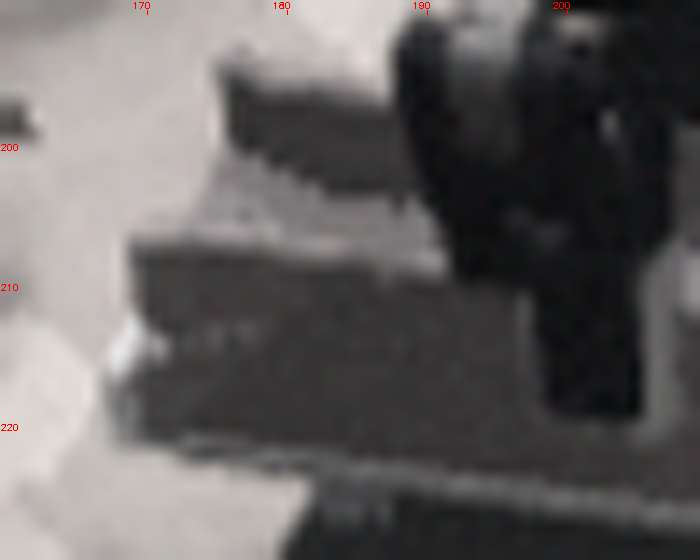

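View pics/s16b.png

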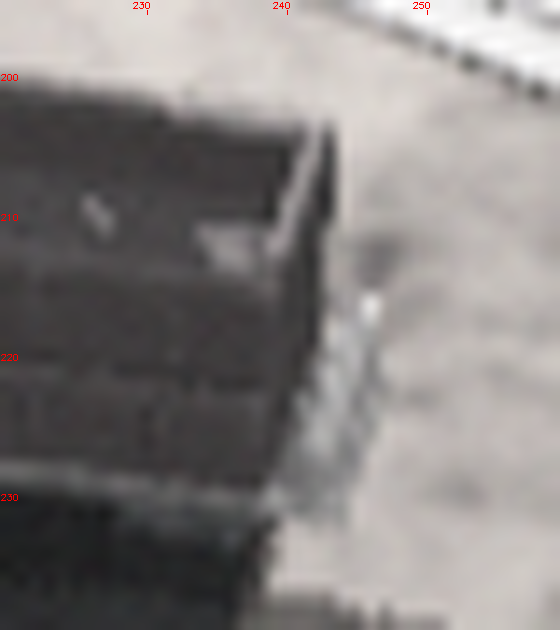

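View pics/t16.png

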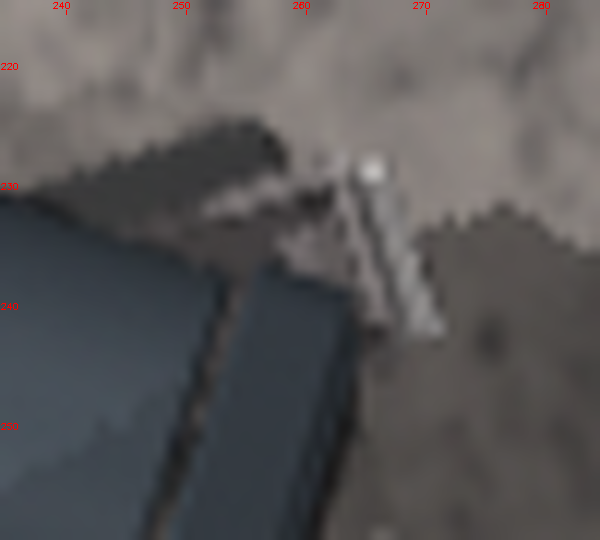

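Emit:
servo_tool(increments=[{"travel": [0, 0, -2], "yaw": 0, "hand": 1}, {"travel": [0, -1.3, 0], "yaw": 0, "hand": 1}, {"travel": [0, 0, 1], "yaw": 0, "hand": 1}, {"travel": [0, 0, 0], "yaw": 0, "hand": 1}])

```text
t: 21.25
tcp_pos: [0.4409, -0.0402, 0.0605]
tool_rot: [0.602, 0.799, 0.0, -0.0]
force: [0.6, 0.9, -1.6]
finger_gap: 0.48
```

Emit:
servo_tool(increments=[{"travel": [0, 0, 0.5], "yaw": 0, "hand": 1}, {"travel": [0, 0, 0.5], "yaw": 0, "hand": 1}, {"travel": [0, 0, 0], "yaw": 0, "hand": 1}])

```text
t: 21.55
tcp_pos: [0.4414, -0.0403, 0.06]
tool_rot: [0.602, 0.799, 0.0, 0.0]
force: [1.0, 1.6, 2.3]
finger_gap: 0.486
```

Run:
```python
from h import *
sc=manip.snapshot("scene"); s=manip.sense()
img0=cv2.imread("pics/scene0.png")
crop(img0,160,192,95,48,8.3,"pics/x0.png"); crop(sc["pixels"],160,185,95,48,8.3,"pics/x1.png")
P=lambda u,v,z: onz(sc,u,v,z)*1000
def rep(n,m1,m2,e1,e2,z):
    M=[P(*p,z) for p in (m1,m2,e1,e2)]
    m=(M[0]+M[1])/2;e=(M[2]+M[3])/2
    print(n,np.round((m+e)/2,1),"len",np.linalg.norm(m-e),"ang",np.degrees(np.arctan2((m-e)[1],(m-e)[0])),"w",np.linalg.norm(M[0]-M[1]),np.linalg.norm(M[2]-M[3]))
rep("lower0",(169,215),(175.5,203),(239.5,223.5),(243,212),.062)
print(s["tcp_pos"],s["force"])
```

```text
lower0 [439.  -42.9  62. ] len 152.07675826602662 ang 107.1889654641011 w 40.99780301257129 37.3849330765148
[ 0.44128277 -0.040253    0.06000023] [0.35163764 1.54630484 1.79538133]
```

View pics/x0.png

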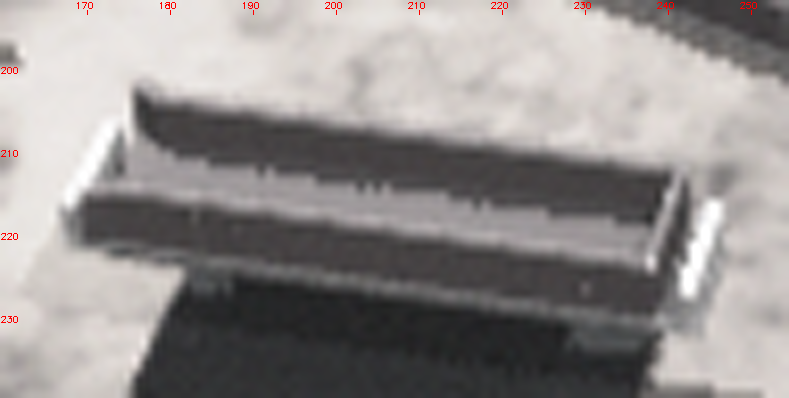

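View pics/x1.png

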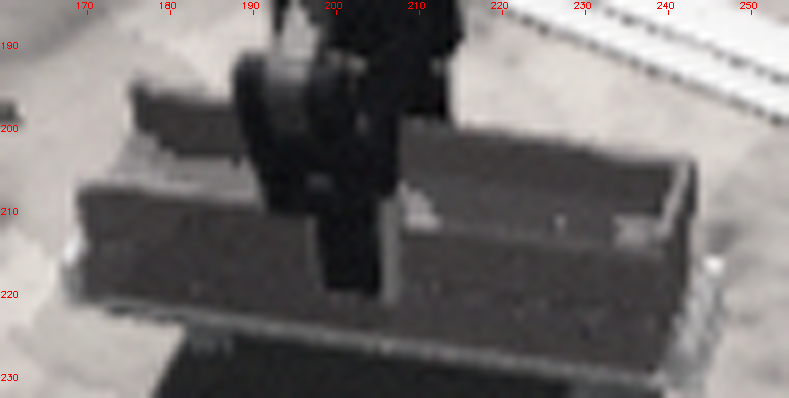

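Run:
```python
from h import *
sc=manip.snapshot("scene"); s=manip.sense()
T=Rot.from_quat(s["tool_rot"]).as_matrix()
for y in (-21,-26):
  for dz in (-5,-2,0,2,5,8):
    print(y,dz,[np.round(proj(sc,s["tcp_pos"]+T@np.array([x,y,-dz])/1e3),1) for x in (-11,11)])
crop(sc["pixels"],190,200,30,30,20,"pics/tip.png")
```

```text
-21 -5 [array([208.3, 221.8]), array([198.3, 220.4])]
-21 -2 [array([208.3, 220.7]), array([198.2, 219.3])]
-21 0 [array([208.2, 220. ]), array([198.2, 218.6])]
-21 2 [array([208.2, 219.3]), array([198.1, 217.9])]
-21 5 [array([208.1, 218.3]), array([198. , 216.8])]
-21 8 [array([208. , 217.2]), array([197.9, 215.8])]
-26 -5 [array([207.7, 223.4]), array([197.7, 221.9])]
-26 -2 [array([207.6, 222.3]), array([197.6, 220.9])]
-26 0 [array([207.6, 221.6]), array([197.5, 220.1])]
-26 2 [array([207.5, 220.9]), array([197.4, 219.4])]
-26 5 [array([207.4, 219.8]), array([197.3, 218.4])]
-26 8 [array([207.3, 218.7]), array([197.2, 217.3])]
```

View pics/tip.png

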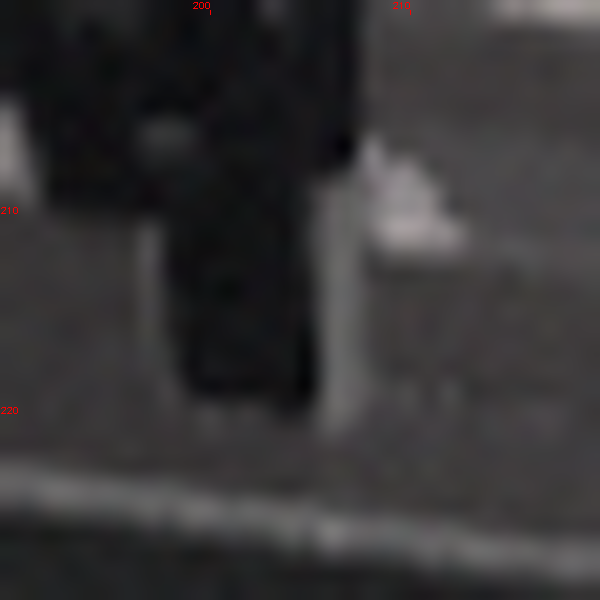

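Emit:
servo_tool(increments=[{"travel": [0, 0, 0], "yaw": 0, "hand": 0.35}, {"travel": [0, 0, 0], "yaw": 0, "hand": 0.3}, {"travel": [0, 0, 0], "yaw": 0, "hand": 0.3}, {"travel": [0, 0, 0], "yaw": 0, "hand": 0.3}])

```text
t: 22.05
tcp_pos: [0.4407, -0.0403, 0.0597]
tool_rot: [0.602, 0.799, -0.0, -0.0]
force: [-0.1, 0.1, 0.1]
finger_gap: 0.701
```

Run:
```python
from h import *
s=manip.sense(); w=manip.snapshot("wrist"); sc=manip.snapshot("scene")
print(s["t"],s["tcp_pos"],s["force"],s["finger_gap"])
cv2.imwrite("pics/w17.png",w["pixels"]); crop(sc["pixels"],160,185,95,48,8.3,"pics/x2.png")
```

```text
22.05 [ 0.44073638 -0.04029815  0.05971763] [-0.11643902  0.07465227  0.14334317] 0.7005466223588102
```

View pics/w17.png

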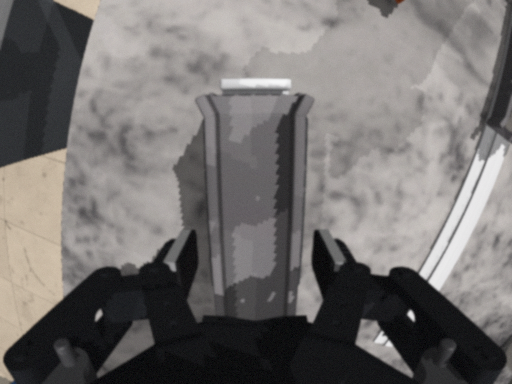

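View pics/x2.png

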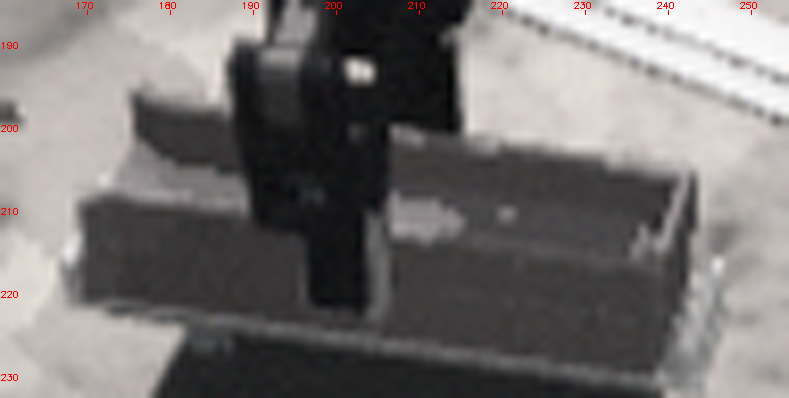

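Emit:
servo_tool(increments=[{"travel": [0, 0, 0], "yaw": 0, "hand": 0}, {"travel": [0, 0, 0], "yaw": 0, "hand": 0}, {"travel": [0, 0, -5], "yaw": 0, "hand": 0}, {"travel": [0, 0, -15], "yaw": 0, "hand": 0}, {"travel": [0, 0, -25], "yaw": 0, "hand": 0}, {"travel": [0, 0, -30], "yaw": 0, "hand": 0}, {"travel": [-25, 0, -30], "yaw": 0, "hand": 0}, {"travel": [-40, 0, -20], "yaw": 0, "hand": 0}, {"travel": [-40, 0, 0], "yaw": 0, "hand": 0}, {"travel": [-25, 0, 0], "yaw": 0, "hand": 0}, {"travel": [0, 0, 0], "yaw": 0, "hand": 0}, {"travel": [0, 0, 0], "yaw": 0, "hand": 0}])

```text
t: 23.35
tcp_pos: [0.4761, -0.165, 0.1848]
tool_rot: [0.602, 0.798, 0.0, -0.001]
force: [-0.9, 0.9, 0.2]
finger_gap: 0.999
```

Run:
```python
from h import *
import pickle
s=manip.sense(); w=manip.snapshot("wrist"); sc=manip.snapshot("scene"); t=manip.snapshot("top")
pickle.dump((s,w,t,sc),open("v18.pkl","wb"))
print(s["t"],s["tcp_pos"],s["force"],s["finger_gap"])
cv2.imwrite("pics/w18.png",w["pixels"]); crop(sc["pixels"],150,130,145,115,5.5,"pics/s18.png"); crop(t["pixels"],115,145,170,125,4.6,"pics/t18.png")
```

```text
23.35 [ 0.47610826 -0.1650198   0.18478108] [-0.87017598  0.89590231  0.15109692] 0.998877163602987
```

View pics/w18.png

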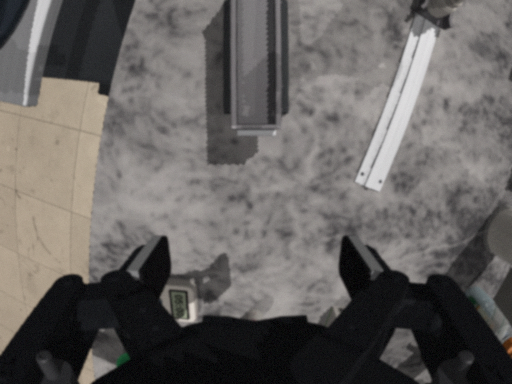

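View pics/s18.png

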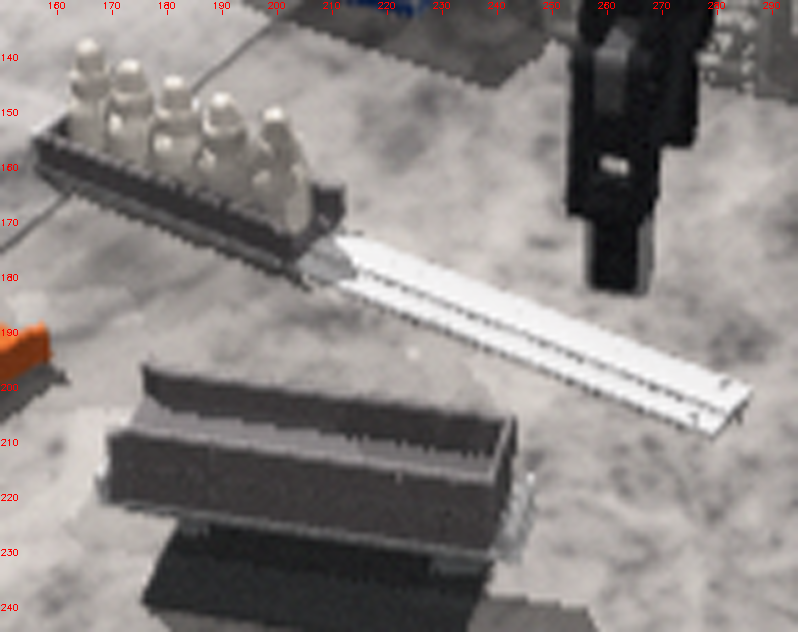

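View pics/t18.png

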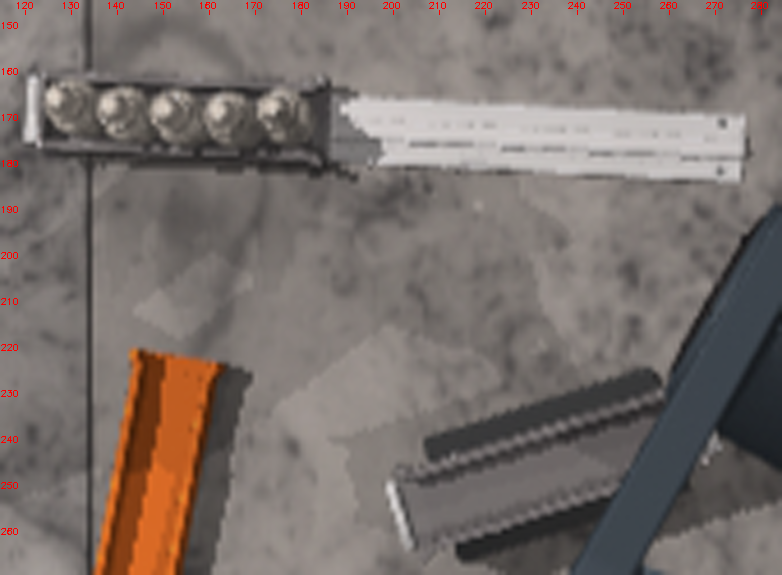

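Run:
```python
from h import *
import pickle
s,w,t,sc=pickle.load(open("v18.pkl","rb"))
ax=np.array([np.cos(np.radians(106.2)),np.sin(np.radians(106.2)),0]); n=np.array([ax[1],-ax[0],0]); c=np.array([.4423,-.0392,0])
im=cv2.resize(sc["pixels"][185:245,155:260],None,fx=7.5,fy=7.5,interpolation=cv2.INTER_CUBIC)
for a,b,nm in ((76,-23,"nm"),(76,23,"fm"),(-76,-21,"ne"),(-76,21,"fe")):
    X=c+ax*a/1e3+n*b/1e3
    p=[proj(sc,X+[0,0,z]) for z in (.062,.080,.084)]; print(nm,np.round(p[1]-p[0],1),np.round(p[2]-p[0],1))
cv2.imwrite("pics/s19.png",im)
crop(w["pixels"],200,0,110,150,5,"pics/w19.png")
crop(t["pixels"],190,215,90,60,8,"pics/t19.png")
```

```text
nm [-0.9 -6.5] [-1.1 -7.9]
fm [-0.8 -6.4] [-1.  -7.8]
ne [-0.1 -6.5] [-0.2 -8. ]
fe [-0.1 -6.4] [-0.1 -7.9]
```

View pics/s19.png

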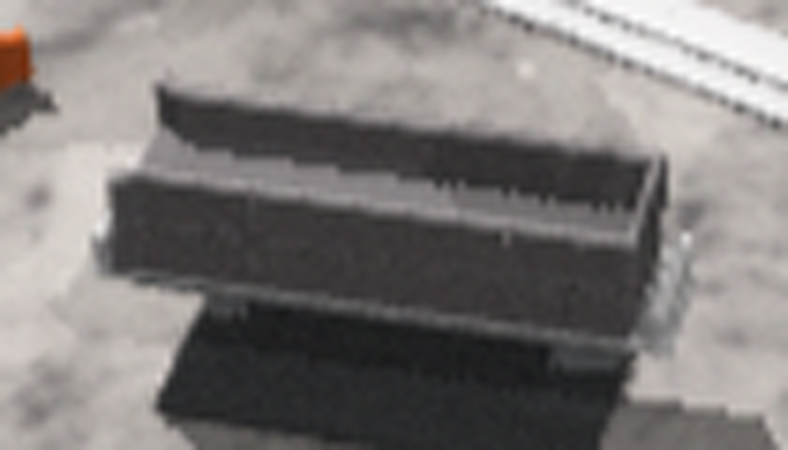

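View pics/w19.png

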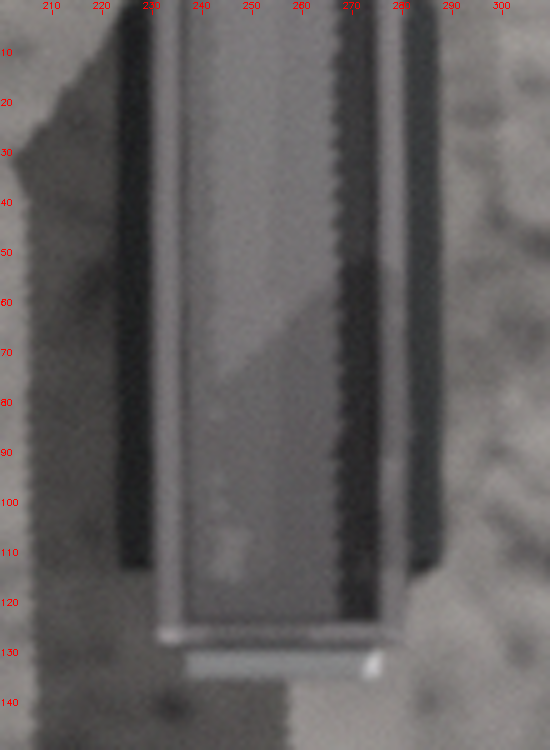

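View pics/t19.png

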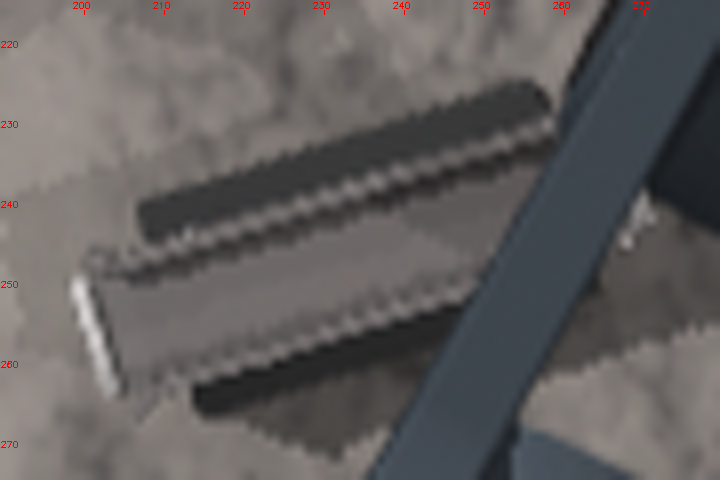

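Run:
```python
from h import *
import pickle
_,_,_,scA=pickle.load(open("v14.pkl","rb")); _,_,_,scB=pickle.load(open("v18.pkl","rb"))
sA,_,_,_=pickle.load(open("v14.pkl","rb"))
def g(i): 
    x=cv2.cvtColor(i,cv2.COLOR_BGR2GRAY).astype(np.float32); return np.hypot(cv2.Sobel(x,cv2.CV_32F,1,0),cv2.Sobel(x,cv2.CV_32F,0,1))
# vertical profile of near & far rims: find edges at given columns, initial image vs final
i0=cv2.cvtColor(cv2.imread("pics/scene0.png"),cv2.COLOR_BGR2GRAY).astype(float); iB=cv2.cvtColor(scB["pixels"],cv2.COLOR_BGR2GRAY).astype(float)
def edge(im,u,r0,r1,sg):
    p=im[r0:r1,u-1:u+2].mean(1); d=np.diff(p)*sg; k=int(np.argmax(d)); 
    a,b,c=d[k-1],d[k],d[k+1] if k+1<len(d) else 0; off=.5*(a-c)/(a-2*b+c) if k>0 else 0
    return r0+k+.5+off
for u in (180,190,200,210,220,230):
    # near rim: bright(rim/floor)->dark wall, going down
    n0=215.5+(u-169.5)*8/69.5; 
    e0=edge(i0,u,int(n0-4),int(n0+5),-1); eB=edge(iB,u,int(n0-7-4),int(n0-7+5),-1)
    f0=202.5+(u-176.5)*9.5/66
    h0=edge(i0,u,int(f0-3),int(f0+5),-1); hB=edge(iB,u,int(f0-7-3),int(f0-7+5),-1)
    print(u,"near",round(e0,2),round(eB,2),round(eB-e0,2),"far",round(h0,2),round(hB,2),round(hB-h0,2))
```

```text
180 near 215.71 209.11 -6.6 far 203.77 197.46 -6.31
190 near 217.08 210.65 -6.43 far 204.83 198.84 -5.99
200 near 218.46 212.02 -6.44 far 206.7 199.92 -6.78
210 near 219.96 213.43 -6.54 far 207.71 201.73 -5.99
220 near 221.28 214.95 -6.33 far 209.12 202.67 -6.45
230 near 222.86 216.32 -6.54 far 210.73 203.9 -6.83
```

Run:
```python
from h import *
print(manip.sense()["t"]); print(manip.sign_off())
```

```text
23.5
the job is handed in; nothing more can be done
None
```

The job is handed in at 23.5 s of the 61 s allowed. I pushed the donor tray until its mouth met the receiving tray, and the wrist force read 7.6 N with no further motion. I then slid both bottles across with the shut fingers just above the wall tops, drew the empty tray back, lifted it and set it on the tray on the stand.

**Last checks that passed:**
- **Bottles:** all five stand upright in one row. Bottle 5 is about 55 mm along the receiving tray (limit 66), measured before the donor was withdrawn. Afterwards I only looked at the pictures, which show it still inside the mouth.
- **Stack:** the donor's rims sit 6.45 px above where the lower tray's rims were, averaged over both walls, and 18 mm predicts 6.45 px. The readings are similar on both sides and along the length, so it lies flat and centred.
- **Robot:** it was clear of everything. I did not re-measure the bystanders, but no move went near them.

**Things that disagreed:**
- **Contact height:** lowering the tray met resistance about 4 mm above the nested height, probably the fingertips on the lower tray's wall tops. I shifted it 1.3 mm sideways and it met the same resistance. I then let go, and it dropped the last 4 mm into the nest.
- **Rim height by eye:** my first reading of the corners gave about 7.2 px, which fell between nested and not nested. The edge measurement above settled it.

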